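# Pack the biscuit crate rattle-free

## Robot

A 6-joint arm with a two-finger parallel gripper is mounted at the origin on the work surface. World frame = base frame: x ahead of the robot, y to its left, z up, the work surface at z = 0. Lengths are in m, angles in rad, forces in N, time in s.
With the tool pointing down it reaches from about 0.275 to 0.85 m from the base axis. Payload 5.2 kg.
Tool frame: the origin (TCP) lies between the finger pads; the fingertips stand 11 mm ahead of it and the grasp point (between the pads) lies 8 mm behind it (env.tip_reach is the distance from the TCP to the fingertips, in m); x points along the fingers, y is the direction in which the jaws open and shut, and the axes are right-handed (so a half turn about x gives the same grasp; the last joint's range is limited). The gripper opens to 85 mm and grips with 20 to 120 N. Pads are 22 mm wide; open, the fingers measure 114 mm over their backs; the gripper's body (76 mm by 85 mm) begins 54 mm behind the grasp point. The pads swing forward as they close: fully open they stand 13 mm farther back than shut.
Start: joints at [1.114, 0.259, 1.535, -0, 1.348, -0.203], TCP at [0.138, 0.532, 0.242] pointing down, gripper open.
Joint ranges: [-3.14, 3.14], [-0.91, 2.08], [0.19, 2.58], [-1.22, 4.36], [0.22, 2.71], [-3.12, 3.12]. Speed limits (rad/s): [2.57, 2.57, 3.14, 3.14, 3.14, 3.14].

## Interface

Orientations are given as a unit quaternion [x, y, z, w].
In Python, from bench import env gives the robot as it stands.
- The arm moves only by the tool send_rows, never from a script. Its argument "moves" is a list that holds one entry, the list of rows, each a list of 7 numbers: the shift along the tool's x, y, z in cm, then the turn, a rotation vector about the tool's x, y, z in rad, then the gripper's target within -1 to 1 (shut at 1, half-way at 0, fully open at -1). A call has 1 to 10 rows; each row shifts and turns the commanded pose from where the row before left it, along the tool's axes as they then stand; what a row does not reach is not made up. A row lasts 1/10 s, in which the tool goes at most 50 mm and 8.59 degrees, less where a joint would pass 70% of its speed; a pose out of reach is approached as far as the arm can. A call is refused whole if a number of a shift passes 5 or a number of a turn 0.15, either way. A call with a gripper value outside its range is refused whole. The fingers move at their own pace and stop on an object; the grip force is fixed at half the most. Time passes only in rows, so rows that do not move let the fingers close. It gives the time, the measured TCP pose, the force and the opening at its end, in the units of the state.
- env.sense(): the state, without advancing time (a new reading comes with each control period).
- env.get_image(name): name is "scene" or "top" or "wrist"; returns the picture (384x512x3 uint8, red, green, blue); there is no depth.
- env.get_calibration(name): a dict with "fx", "fy", "cx", "cy" (pixels), "camera_from_world" (4x4, takes a point from world to camera coordinates); the wrist camera has in their place "T_tool_cam" (4x4, takes a point from camera to tool coordinates, whose origin is the TCP and whose axes are the tool frame's). Camera axes: x right, y up, looking along -z (the intrinsics and any distortion apply to the point x, -y, -z); pixel columns grow to the right and rows downward; lengths in m; the calibration is good to about 2 mm. A picture is of the moment at which its call begins: read the wrist's pose just before it. get_calibration takes no time and is no camera call.
- env.finish_job(): hands the job in, once; it reports no verdict.
Trained networks look in the newest picture that a camera, given by its name, has taken for a name from the list of things; names that differ only in an ending like _2 or _b are one class to them, and where a whole thing is asked for, a point or a joint stands for the part that bears it (a point fixed in the world has none). Each returns a list of dicts, best first, with "confidence" (0 to 1); they miss things now and then, are a little off and sometimes report something else, mostly with a low value. They report only what shows in the picture. A call takes as long as a camera call. They do not tell look-alikes from the thing itself.
- env.spot_in(camera, query): "box" ([left, top, right, bottom] in pixels, round what is visible of it).
- env.regions_of(camera, query): "mask" (384x512 bool, what is visible of it) and "box" ([left, top, right, bottom] in pixels, round what is visible of it).
The state is a dict: "time_s": time; "joint_pos": joint angles; "qd": joint speeds; "effort": joint torques, N m; "tcp_pos": TCP position; "tcp_rot": TCP orientation; "wrist_force": force on the tool from outside, world axes, zero at the start; "moment": the same for the moment, N m; "grip_width": finger opening in m.
Only numpy, scipy, OpenCV 4.12 (cv2) and the standard library are available. Lean on these libraries where they do the work, as an engineer would, in place of code of your own. Each camera call takes 0.05 s, during which the arm holds its last target. There are 200 camera calls.

## Task

Pack the wooden gift crate so that nothing rattles: lay all the biscuit tins flat in it, one on another, then add packing boards flat on top, one at a time, feeling the gap left below the ledge that the lid will rest on, until the load is snug: not standing above the ledge, and without room for one more board. Then set the lid in its rebate and press it home, flush with the crate's rim, and swing the brass keeper across over the lid. Leave the spare boards out of the crate, on their stand or lying on the counter well clear of it, and leave the loaf, the jar and the mug alone.

Things in the scene. Friction and masses are not known exactly. Their poses are not given: they have to be found in the camera images.
- crate: wooden gift crate fixed to the counter, 168 (own x) x 100 (y) x 122 mm high; origin at the centre of its underside, z up. The well, centred, is 124 (x) x 62 (y) mm. The ends are closed; the long sides (+y, -y) are open over the middle 96 mm, from 12 mm above the underside upwards, so fingers may stand beside the load there
- crate_floor (a point): point on the crate's axis 12 mm above its underside. Over it lies a fixed false floor on which the load rests: its top is anywhere from 16 to 28 mm above the crate's underside, different each time and not told
- crate_ledge (a point): centre of the lid's rebate, 110 mm above the crate's underside, level with the ledge the lid rests on. The ledge is 12 mm wide along both ends (own x 62 to 74 mm either side) and covers the corner posts. Around it a lip rises 12 mm to the rim; the pocket inside the lip is 148 (x) x 84 (y) mm, open above
- stand: fixed low dark wooden stand under the pile of boards, 140 (own x) x 50 (y) x 12 mm high, origin at the centre of its underside
- tin0: flat closed steel biscuit tin with a paper label on top, 118 (own x) x 56 (y) x 20 mm high, 0.14 to 0.28 kg; origin at the centre of its underside, z up. Lies flat on the counter at the start. One of the three tins may be absent (None)
- tin1: flat closed steel biscuit tin with a paper label on top, 118 (own x) x 56 (y) x 20 mm high, 0.14 to 0.28 kg; origin at the centre of its underside, z up. Lies flat on the counter at the start. One of the three tins may be absent (None)
- tin2: flat closed steel biscuit tin with a paper label on top, 118 (own x) x 56 (y) x 20 mm high, 0.14 to 0.28 kg; origin at the centre of its underside, z up. Lies flat on the counter at the start. One of the three tins may be absent (None)
- board0: plain plywood packing board, 118 (own x) x 56 (y) x 10 mm thick, 45 g; origin at the centre of its underside, z up. At the start six lie in one flat pile on the stand, squared up within 2 mm, board0 lowest, board5 on top; their long sides overhang the stand by 3 mm
- board1: plain plywood packing board, 118 (own x) x 56 (y) x 10 mm thick, 45 g; origin at the centre of its underside, z up. At the start six lie in one flat pile on the stand, squared up within 2 mm, board0 lowest, board5 on top; their long sides overhang the stand by 3 mm
- board2: plain plywood packing board, 118 (own x) x 56 (y) x 10 mm thick, 45 g; origin at the centre of its underside, z up. At the start six lie in one flat pile on the stand, squared up within 2 mm, board0 lowest, board5 on top; their long sides overhang the stand by 3 mm
- board3: plain plywood packing board, 118 (own x) x 56 (y) x 10 mm thick, 45 g; origin at the centre of its underside, z up. At the start six lie in one flat pile on the stand, squared up within 2 mm, board0 lowest, board5 on top; their long sides overhang the stand by 3 mm
- board4: plain plywood packing board, 118 (own x) x 56 (y) x 10 mm thick, 45 g; origin at the centre of its underside, z up. At the start six lie in one flat pile on the stand, squared up within 2 mm, board0 lowest, board5 on top; their long sides overhang the stand by 3 mm
- board5: plain plywood packing board, 118 (own x) x 56 (y) x 10 mm thick, 45 g; origin at the centre of its underside, z up. At the start six lie in one flat pile on the stand, squared up within 2 mm, board0 lowest, board5 on top; their long sides overhang the stand by 3 mm
- lid: loose wooden lid of the crate, a board 143 (own x) x 79 (y) x 12 mm thick, plain underside, with a cleat handle along x on the middle of its top, 56 (x) x 22 (y) mm, from 12 to 38 mm above the underside, pinched across y; 0.13 kg; origin at the centre of its underside, z up. Lies on the counter, handle up; seated, its flat top is flush with the crate's lip
- lid_handle (a point): centre of the lid's cleat handle, 25 mm above the lid's underside
- keeper (a joint): angle (rad) of the brass keeper, a small turn-button on the rim of the crate's end at own -x, pivot 83 mm from the crate's centre towards own -x. 0: it lies along the rim, pointing to the crate's +y; it turns clockwise seen from above to 1.57: pointing to the crate's +x, over the lid. Range -0.7 to 1.65; starts at -0.6 to 0 (clear of the lid); stiff enough to stay, a push of 1 N at the pin turns it
- keeper_pin (a point): middle of the upright round pin at the keeper's free end, by which it is pushed or pinched: 10 mm across, standing from 131 to 155 mm above the crate's underside (this point at 143 mm), 34 mm from the pivot. The keeper's bar is 9 mm wide, 6 mm thick, its underside 3 mm above the rim
- loaf: round loaf, 124 mm across, 68 mm high, origin under its centre: bystander
- jam_jar: amber jar of jam, 64 mm across, 85 mm high, origin under its centre: bystander
- mug: white mug, 76 mm across plus handle, 85 mm high, origin under its centre: bystander
Mind the look-alikes: they are no part of the job. Of the things that look like the lid, take the one that is farthest to the robot's right at the start.

How it is judged:
By the outcome, as a careful person would: the job done as asked, in the order asked, and still so for the second after the job is handed in, with the robot touching nothing.
Of tin0, tin1, tin2 only 2 to 3 are there at a start; the rules pass over those that are not, and their reading is None.
At some moment in a run one of tin0, tin1, tin2, lid may be knocked a few centimetres aside while the robot is not near it.
Once in a run the grip may slacken for a moment while it holds something.
It also fails if it takes over 210 s, if anything falls off the work surface, if the arm or the gripper's body presses on something with over 40 N, if the wrist force passes 120 N, or if a joint passes its speed limit or range.

## Working session

There is one attempt and no reset: what is moved stays moved. The work goes in short steps, Python scripts to look and compute and a tool call to move; the robot and the scene stay as the last step left them, time stands still between calls to the robot, and variables do not carry over. Pictures are saved under pics/ and viewed, about 12 in all and at most 16, crops included, and the job is handed in when it is done.

Besides the shell and the picture viewer there is one more tool, called after "Emit:" as name([rows], argument=value, ...), one row to a line, values as JSON. send_rows: Moves the arm, as the interface text tells. Its arguments: {"type":"object","properties":{"moves":{"type":"array","items":{"type":"array","items":{"type":"array","items":{"type":"number"}}}}},"required":["moves"]}

```bash
ls; mkdir -p pics
python3 - <<'E'
from bench import env
import cv2,numpy as np
s=env.sense(); print(s)
ims=[]
for c in("scene","top"):
    im=env.get_image(c); cv2.imwrite(f"pics/{c}0.png",im[...,::-1]); 
    k=env.get_calibration(c); print(c,{a:np.round(b,4).tolist() for a,b in k.items()})
    for q in("crate","stand","tin0","board5","lid","keeper_pin","lid_handle","loaf","jam_jar","mug"):
        print(q,[(np.round(d["box"]).astype(int).tolist(),round(d["confidence"],2)) for d in env.spot_in(c,q)])
k=env.get_calibration("wrist"); print({a:np.round(b,4).tolist() for a,b in k.items()}); print(env.tip_reach)
a=cv2.imread("pics/top0.png"); cv2.imwrite("pics/top0b.png",cv2.resize(a,(800,600),interpolation=cv2.INTER_CUBIC))
E
```

```text
pics
{'time_s': 0.0, 'joint_pos': array([ 1.11415893e+00,  2.59338554e-01,  1.53610031e+00,  3.01648105e-05,
        1.34802084e+00, -2.02843481e-01]), 'qd': array([9.19227048e-04, 9.72201948e-04, 1.19629185e-03, 9.30451718e-05,
       3.94861209e-04, 6.32834530e-04]), 'effort': array([ 2.22191899e-03, -4.46035337e+01, -2.90567601e+01,  2.11768003e-05,
        1.17274054e-02,  3.90886555e-05]), 'tcp_pos': array([0.13784903, 0.53190712, 0.24147017]), 'tcp_rot': array([ 0.08887021,  0.70164418, -0.09011255,  0.70119702]), 'wrist_force': array([-0.6714462 , -1.08796655,  0.94491812]), 'moment': array([-0.0004153 , -0.01132881, -0.00776525]), 'grip_width': 0.08500215619418407}
scene {'fx': 397.8715, 'fy': 397.8715, 'cx': 248.8381, 'cy': 191.6341, 'camera_from_world': [[0.7363, 0.6764, -0.0163, -0.3752], [-0.4436, 0.5007, 0.7433, 0.1936], [0.5109, -0.5401, 0.6687, -1.396], [0.0, 0.0, 0.0, 1.0]]}
crate [([216, 149, 286, 235], 0.85), ([300, 136, 337, 157], 0.64)]
stand [([149, 212, 187, 248], 0.69), ([294, 175, 338, 195], 0.65)]
tin0 [([299, 137, 337, 158], 0.8), ([148, 209, 190, 247], 0.76
[... 912 characters left out ...]
 244], 0.77), ([281, 165, 316, 215], 0.72)]
board5 [([220, 180, 259, 241], 0.75), ([176, 209, 178, 208], 0.61), ([156, 168, 179, 209], 0.55)]
lid [([128, 119, 176, 147], 0.9), ([179, 256, 226, 300], 0.76), ([286, 163, 316, 211], 0.62)]
keeper_pin [([225, 236, 240, 243], 0.64)]
lid_handle [([174, 259, 229, 298], 0.98), ([131, 118, 179, 146], 0.77), ([284, 166, 317, 216], 0.64)]
loaf [([360, 222, 394, 264], 0.95)]
jam_jar [([212, 126, 233, 154], 0.68)]
mug [([254, 117, 282, 156], 0.95)]
{'fx': 324.7215, 'fy': 324.7215, 'cx': 258.8241, 'cy': 190.254, 'T_tool_cam': [[-0.0002, 0.2728, -0.9621, -0.1318], [1.0, 0.0007, -0.0, 0.0001], [0.0006, -0.9621, -0.2728, -0.0696], [0.0, 0.0, 0.0, 1.0]]}
0.011
```

View pics/top0b.png

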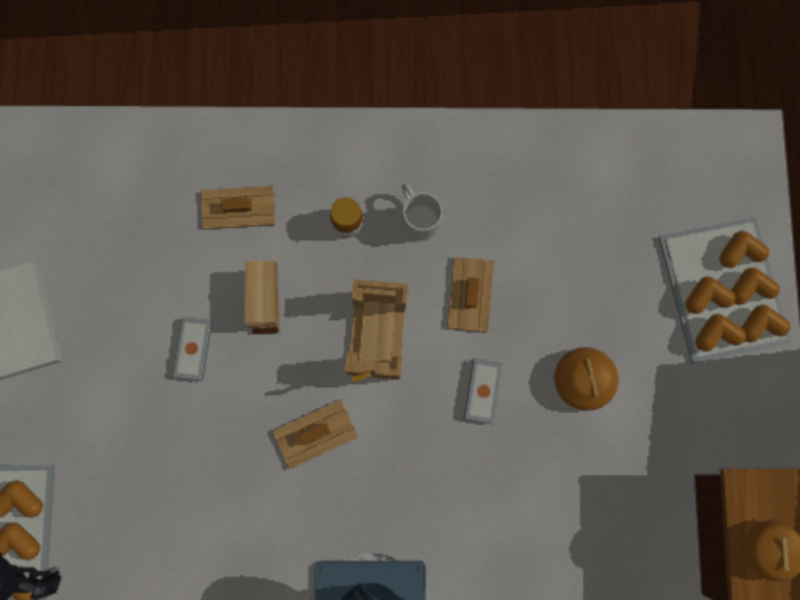

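View pics/scene0.png

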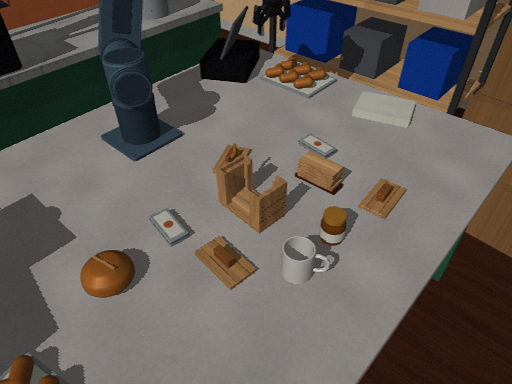

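```bash
cat > h.py <<'E'
import numpy as np, cv2
from scipy.optimize import least_squares
from scipy.spatial.transform import Rotation as R
from bench import env
def cam(name):
    k=env.get_calibration(name); K=(k["fx"],k["fy"],k["cx"],k["cy"])
    if name=="wrist":
        s=env.sense(); T=np.eye(4); T[:3,:3]=R.from_quat(s["tcp_rot"]).as_matrix(); T[:3,3]=s["tcp_pos"]
        return K,np.linalg.inv(T@np.array(k["T_tool_cam"]))
    return K,np.array(k["camera_from_world"])
def proj(c,P):
    (fx,fy,cx,cy),M=c; q=np.atleast_2d(P)@M[:3,:3].T+M[:3,3]
    return np.c_[cx+fx*q[:,0]/-q[:,2], cy-fy*q[:,1]/-q[:,2]]
def unproj(c,uv,z):
    (fx,fy,cx,cy),M=c; d=np.array([(uv[0]-cx)/fx,-(uv[1]-cy)/fy,-1.])
    Ri=M[:3,:3].T; o=-Ri@M[:3,3]; d=Ri@d; return o+d*(z-o[2])/d[2]
def box(x,y,z0,z1): return np.array([[a*x/2,b*y/2,z] for a in(1,-1) for b in(1,-1) for z in(z0,z1)])
MODEL={"tin":box(.118,.056,0,.02),"pile":box(.118,.056,.0,.01),"crate":box(.168,.1,0,.122),
 "lid":np.vstack([box(.143,.079,0,.012),box(.056,.022,.012,.038)])}
def place(m,p,z=0): 
    c,s=np.cos(p[2]),np.sin(p[2]); return np.c_[m[:,0]*c-m[:,1]*s+p[0], m[:,0]*s+m[:,1]*c+p[1], m[:,2]+z]
def hullpts(mask):
    cs,_=cv2.findContours(mask.astype(np.uint8),cv2.RETR_EXTERNAL,cv2.CHAIN_APPROX_NONE)
    h=cv2.convexHull(max(cs,key=cv2.contourArea))[:,0].astype(float); h=np.vstack([h,h[:1]])
    n=np.r_[0,np.cumsum(np.hypot(*np.diff(h,axis=0).T))]; t=np.linspace(0,n[-1],80,endpoint=False)
    return np.c_[np.interp(t,n,h[:,0]),np.interp(t,n,h[:,1])]
def fit(obs,m,p0,z=0):
    """obs: list of (cam, hull points)"""
    def f(p):
        r=[]
        for c,h in obs:
            H=cv2.convexHull(proj(c,place(m,p,z)).astype(np.float32))
            r+=[cv2.pointPolygonTest(H,(float(a),float(b)),True) for a,b in h]
        return np.array(r)
    best=None
    for dy in (0,.8,1.57,2.36):
        s=least_squares(f,[p0[0],p0[1],p0[2]+dy],loss="soft_l1",f_scale=1.,x_scale=[.01,.01,.1],diff_step=1e-4)
        if best is None or s.cost<best.cost: best=s
    p=best.x; p[2]=(p[2]+np.pi/2)%np.pi-np.pi/2
    return p,np.sqrt(np.mean(np.minimum(np.abs(best.fun),5)**2))
def regs(name,q): return sorted(env.regions_of(name,q),key=lambda d:-d["confidence"])
E
python3 - <<'E'
from h import *
env.get_image("top"); c=cam("top")
for q,m,z in(("tin0","tin",0),("lid","lid",0),("crate","crate",0),("board5","pile",.062),("loaf",None,.03),("mug",None,.04),("jam_jar",None,.04)):
    for d in regs("top",q):
        b=d["box"]; ctr=unproj(c,((b[0]+b[2])/2,(b[1]+b[3])/2),z)
        if d["mask"].sum()<20: continue
        print(q,round(d["confidence"],2),np.round(b).astype(int),ctr[:2].round(3),*( [x.__repr__() if 0 else np.round(x,4) for x in fit([(c,hullpts(d["mask"]))],MODEL[m],[ctr[0],ctr[1],0],z)] if m else []))
im=env.get_image("top")
cv2.imwrite("pics/crop1.png",cv2.resize(im[150:260,215:325,::-1],(600,600),interpolation=cv2.INTER_CUBIC))
E
```

```text
tin0 0.97 [113 204 135 244] [0.497 0.344] [ 0.5003  0.3455 -0.1305] 0.9553
tin0 0.64 [298 224 322 274] [ 0.421 -0.221] [ 0.4183 -0.2145 -0.1687] 0.291
tin0 0.26 [358 222 393 260] [ 0.446 -0.422] [ 0.4421 -0.4169  0.0175] 3.6823
lid 0.74 [285 164 316 212] [ 0.609 -0.195] [ 0.6076 -0.1952 -0.1062] 0.2638
lid 0.56 [127 117 178 147] [0.786 0.266] [ 0.7844  0.2668 -1.4936] 0.4208
lid 0.56 [177 255 228 301] [0.335 0.103] [ 0.3372  0.1069 -1.1327] 0.2934
crate 0.67 [224 181 262 242] [ 0.535 -0.019] [ 0.5266 -0.011  -0.0704] 0.5697
board5 0.6 [151 167 176 209] [0.599 0.216] [0.6018 0.2108 0.0208] 0.5897
loaf 0.87 [358 221 395 260] [ 0.445 -0.417]
loaf 0.18 [255 119 284 155] [ 0.764 -0.098]
mug 0.91 [259 120 284 158] [ 0.754 -0.104]
jam_jar 0.65 [213 127 233 152] [0.751 0.044]
jam_jar 0.55 [297 228 320 272] [ 0.417 -0.21 ]
```

View pics/crop1.png

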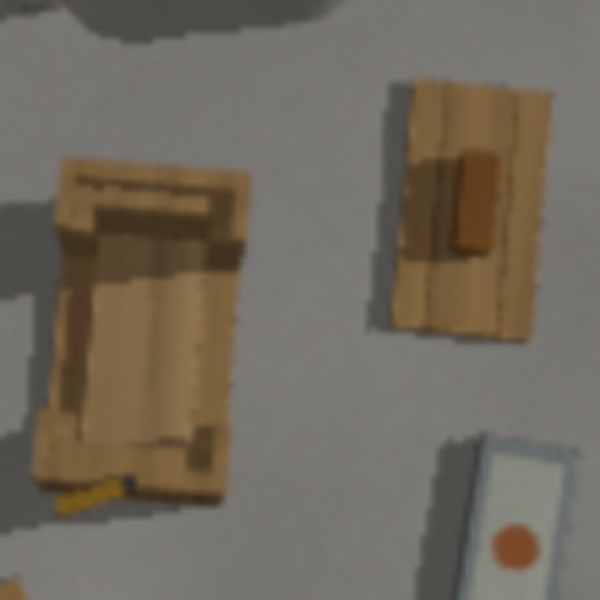

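Look-alikes (top image, 512x384 px): lids at (152,132), (202,278), (301,188). The lid to use is (301,188), farthest right; the crop confirms it is a lid with a cleat handle, lying beside the crate. There are only two tins, at (124,224) and (310,249). The keeper is at the crate's robot-side end, so own +x points away from the robot. First I go above the crate.

Emit:
send_rows([
  [[-0.4,0,0,-0.09,0,0,-1],[0,0,0,-0.095,0,0,-1],[-0.2,-2.6,2,0,0,0,-1],[-0.2,-2.6,2,0,0,0,-1],[-0.2,-2.6,2,0,0,0,-1],[-0.2,-2.6,2,0,0,0,-1],[-0.2,-2.6,2,0,0,0,-1],[-0.2,-2.6,2,0,0,0,-1],[-0.2,-2.6,2,0,0,0,-1],[-0.2,-2.6,2,0,0,0,-1]],
])

```text
time_s: 2.55
tcp_pos: [0.2839, 0.3128, 0.2626]
tcp_rot: [0.024, 0.707, -0.024, 0.707]
wrist_force: [0.3, 0.9, 0.4]
grip_width: 0.0856
```

Emit:
send_rows([
  [[-0.2,-2.6,2,0,0,0,-1],[-0.2,-2.6,2,0,0,0,-1],[-0.2,-2.6,2,0,0,0,-1],[-0.2,-2.6,2,0,0,0,-1],[-0.2,-2.6,2,0,0,0,-1],[-0.2,-2.6,2,0,0,0,-1],[-0.2,-2.6,2,0,0,0,-1],[-0.2,-2.6,2,0,0,0,-1],[-0.2,-2.6,2,0,0,0,-1],[-0.2,-2.6,2,0,0,0,-1]],
])

```text
time_s: 3.55
tcp_pos: [0.4657, 0.0395, 0.2826]
tcp_rot: [0.024, 0.707, -0.024, 0.707]
wrist_force: [0.3, 0.7, 0.1]
grip_width: 0.0853
```

Emit:
send_rows([
  [[-0.2,-2.6,2,0,0,0,-1],[-0.2,-2.6,2,0,0,0,-1],[0,0,0,0,0,0,-1],[0,0,0,0,0,0,-1]],
])

```text
time_s: 3.95
tcp_pos: [0.5014, -0.0143, 0.286]
tcp_rot: [0.025, 0.707, -0.025, 0.706]
wrist_force: [-0.5, 0.3, 0.9]
grip_width: 0.0854
```

```bash
cat >> h.py <<'E'
def draw(im,c,P,col=(255,0,0)):
    p=proj(c,P); cv2.polylines(im,[np.round(p*16).astype(np.int32)],True,col,1,cv2.LINE_AA,4)
def rect(x,y,z): return np.array([[x/2,y/2,z],[-x/2,y/2,z],[-x/2,-y/2,z],[x/2,-y/2,z]])
def go(x,y,z,psi):
    "print what is left to go, in the tool's axes: cm, rad"
    s=env.sense(); M=R.from_quat(s["tcp_rot"]).as_matrix(); cur=np.arctan2(M[1,2],M[0,2])
    d=np.array([x,y,z])-s["tcp_pos"]; d*=100
    print("tilt",M[:,0].round(3),"turn_x",round(-(psi-cur),3),"x",round(-d[2],2),"y",round(-d[0]*np.sin(psi)+d[1]*np.cos(psi),2),"z",round(d[0]*np.cos(psi)+d[1]*np.sin(psi),2),"(after the turn)")
E
python3 - <<'E'
from h import *
im=env.get_image("wrist"); c=cam("wrist")
p0=[.5266,-.011,-.07]
for d in regs("wrist","crate"):
    p,e=fit([(c,hullpts(d["mask"]))],MODEL["crate"],p0); print(d["confidence"],d["box"],p.round(4),e)
    if abs(p[0]-.527)<.03 and e<4: P=p
im=cv2.resize(im,None,fx=1.5,fy=1.5,interpolation=cv2.INTER_CUBIC)
K,M=c; c2=(tuple(1.5*np.array(K)),M)
for r in(rect(.168,.1,.122),rect(.148,.084,.122),rect(.124,.062,.11)): draw(im,c2,place(r,P))
cv2.imwrite("pics/w1.png",im[...,::-1])
E
```

```text
0.75 [204.5, 91.3, 322.3, 283.0] [ 0.5265 -0.0103 -0.0828] 2.063527644714707
```

View pics/w1.png

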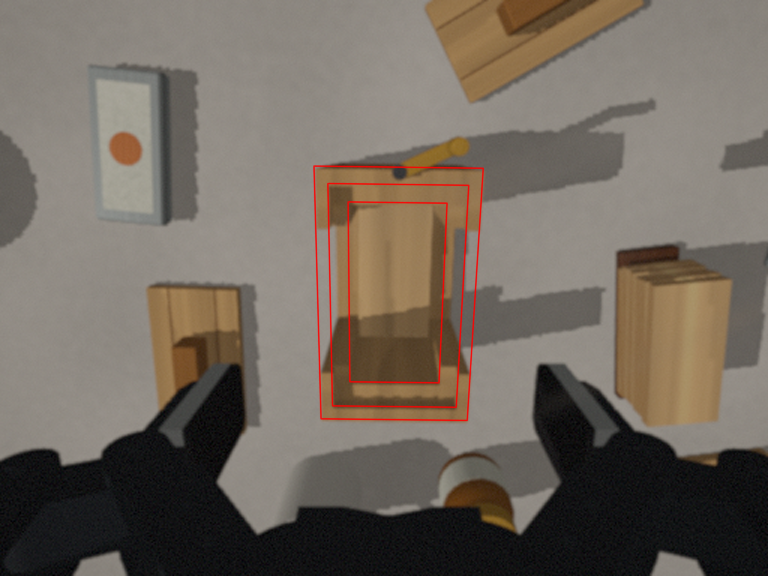

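The crate fit matches the rim: outer corners at about (315,167), (483,167), (467,420), (321,420) in the enlarged picture. The keeper points back-left, with its pin at (459,146). Next I measure the near tin from this view.

Run:
```python
from h import *
im=env.get_image("wrist"); c=cam("wrist")
d=[d for d in regs("wrist","crate") if d["box"][0]>150][0]
h=hullpts(d["mask"]); p=[.5266,-.0103,-.083]
for i in range(3):
    H=cv2.convexHull(proj(c,place(MODEL["crate"],p)).astype(np.float32))
    r=np.array([cv2.pointPolygonTest(H,(float(a),float(b)),True) for a,b in h])
    p,e=fit([(c,h[np.abs(r)<3])],MODEL["crate"],p); print("crate",p.round(4),round(e,2),(np.abs(r)<3).sum())
for d in regs("wrist","tin0"):
    b=d["box"]; q=unproj(c,((b[0]+b[2])/2,(b[1]+b[3])/2),.01); print(np.round(b),round(d["confidence"],2),*[np.round(v,4) for v in fit([(c,hullpts(d["mask"]))],MODEL["tin"],[q[0],q[1],-.15])])
go(.4183,-.2145,.15,-.16)
```

```text
crate [ 0.5279 -0.0111 -0.082 ] 1.09 56
crate [ 0.5297 -0.0112 -0.0822] 0.96 67
crate [ 0.5297 -0.0113 -0.0819] 0.83 66
[ 60.  42. 113. 148.] 0.63 [ 0.4182 -0.2162 -0.1885] 1.1039
[423. 181. 478. 278.] 0.57 [0.6168 0.2343 0.0672] 3.1928
[510. 163. 512. 176.] 0.44 [0.5938 0.3475 0.071 ] 1.0035
tilt [ 0.  0. -1.] turn_x 0.092 x 13.65 y -21.21 z -4.94 (after the turn)
```

Emit:
send_rows([
  [[0.5,0,0,0.092,0,0,-0.6],[0.6,-2.65,-0.62,0,0,0,-0.6],[1.3,-2.65,-0.62,0,0,0,-0.6],[1.3,-2.65,-0.62,0,0,0,-0.6],[1.3,-2.65,-0.62,0,0,0,-0.6],[1.5,-2.65,-0.62,0,0,0,-0.6],[1.5,-2.65,-0.62,0,0,0,-0.6],[2,-2.65,-0.62,0,0,0,-0.6],[2.5,-2.65,-0.62,0,0,0,-0.6],[2.45,0,0,0,0,0,-0.6]],
])

```text
time_s: 5.2
tcp_pos: [0.418, -0.2174, 0.1366]
tcp_rot: [0.057, 0.704, -0.058, 0.705]
wrist_force: [0.9, 0.4, -0.3]
grip_width: 0.0683
```

Emit:
send_rows([
  [[0,0,0,0,0,0,-0.6],[0,0,0,0,0,0,-0.6]],
])

```text
time_s: 5.4
tcp_pos: [0.4185, -0.2146, 0.1372]
tcp_rot: [0.057, 0.705, -0.056, 0.705]
wrist_force: [0.5, 0.2, 0.2]
grip_width: 0.0682
```

```bash
cat >> h.py <<'E'
def meas(q,model,p0,z=0,gate=.05):
    c=cam("wrist"); env.get_image("wrist"); out=None
    for d in regs("wrist",q):
        h=hullpts(d["mask"]); p,e=fit([(c,h)],MODEL[model],p0,z)
        for i in range(2):
            H=cv2.convexHull(proj(c,place(MODEL[model],p,z)).astype(np.float32))
            r=np.array([cv2.pointPolygonTest(H,(float(a),float(b)),True) for a,b in h])
            if (np.abs(r)<3).sum()>20: p,e=fit([(c,h[np.abs(r)<3])],MODEL[model],p,z)
        print(q,np.round(d["box"]),round(d["confidence"],2),p.round(4),round(e,2))
        if out is None and np.hypot(*(p[:2]-p0[:2]))<gate: out=p
    return out
E
python3 - <<'E'
from h import *
p=meas("tin0","tin",[.4183,-.2155,-.18]); print(env.sense()["grip_width"])
go(p[0],p[1],.012,p[2])
E
```

```text
tin0 [220. 110. 296. 255.] 0.65 [ 0.4178 -0.2158 -0.1709] 0.86
0.06792701575358122
tilt [ 0.002 -0.001 -1.   ] turn_x 0.011 x 12.62 y -0.1 z -0.15 (after the turn)
```

Emit:
send_rows([
  [[2,-0.1,-0.15,0.011,0,0,-0.6],[3,0,0,0,0,0,-0.6],[3,0,0,0,0,0,-0.6],[2,0,0,0,0,0,-0.6],[1.5,0,0,0,0,0,-0.6],[0.9,0,0,0,0,0,-0.6],[0,0,0,0,0,0,1],[0,0,0,0,0,0,1],[0,0,0,0,0,0,1],[0,0,0,0,0,0,1]],
])

```text
time_s: 6.5
tcp_pos: [0.4172, -0.2162, 0.0134]
tcp_rot: [0.06, 0.704, -0.061, 0.705]
wrist_force: [0.1, 0.1, -2.7]
grip_width: 0.0547
```

Run:
```python
from h import *
s=env.sense(); print(s["grip_width"],s["wrist_force"],s["tcp_pos"])
go(.5290,-.011,.29,-.082)
```

```text
0.05471534663772806 [ 0.14581409  0.05910707 -2.67606398] [ 0.4171947  -0.21615652  0.01344089]
tilt [ 0.001 -0.001 -1.   ] turn_x -0.09 x -27.66 y 21.36 z 9.46 (after the turn)
```

Emit:
send_rows([
  [[-1,0,0,0,0,0,1],[-2.5,0,0,0,0,0,1],[-3.5,0,0,-0.03,0,0,1],[-3.5,0,0,-0.03,0,0,1],[-3.5,0,0,-0.03,0,0,1],[-3.5,0,0,0,0,0,1],[-3.5,0,0,0,0,0,1],[-2.5,0,0,0,0,0,1],[-1,0,0,0,0,0,1]],
])

```text
time_s: 7.4
tcp_pos: [0.4175, -0.2165, 0.2614]
tcp_rot: [0.028, 0.705, -0.03, 0.708]
wrist_force: [0.1, -0.6, -2.5]
grip_width: 0.0544
```

Emit:
send_rows([
  [[0,1.4,0.6,0,0,0,1],[0,2.5,1.1,0,0,0,1],[0,2.5,1.1,0,0,0,1],[0,2.5,1.1,0,0,0,1],[0,2.5,1.1,0,0,0,1],[0,2.5,1.1,0,0,0,1],[0,2.5,1.1,0,0,0,1],[0,2.5,1.1,0,0,0,1],[0,2.5,1.1,0,0,0,1]],
])

```text
time_s: 8.3
tcp_pos: [0.5276, -0.0091, 0.2569]
tcp_rot: [0.029, 0.707, -0.029, 0.706]
wrist_force: [0.5, -0.6, -3.0]
grip_width: 0.0548
```

Emit:
send_rows([
  [[0,0,0,0,0,0,1],[0,0,0,0,0,0,1],[0,0,0,0,0,0,1]],
])

```text
time_s: 8.6
tcp_pos: [0.5273, -0.0108, 0.2573]
tcp_rot: [0.029, 0.707, -0.029, 0.706]
wrist_force: [-0.1, -1.5, -3.1]
grip_width: 0.0547
```

Run:
```python
from h import *
im=env.get_image("wrist"); c=cam("wrist"); cv2.imwrite("pics/w2raw.png",im[...,::-1])
g=cv2.GaussianBlur(cv2.cvtColor(im,cv2.COLOR_RGB2GRAY).astype(np.float32),(0,0),1.0)
gx,gy=cv2.Sobel(g,cv2.CV_32F,1,0),cv2.Sobel(g,cv2.CV_32F,0,1)
def score(p):
    t=0
    for r in(rect(.168,.1,.122),rect(.148,.084,.122)):
        q=proj(c,place(r,p))
        for i in (1,3):   # the two end edges and posts' ends
            pass
        for i in range(4):
            a,b=q[i],q[(i+1)%4]; n=np.array([-(b-a)[1],(b-a)[0]]); n/=np.hypot(*n)
            w=np.linspace(.03,.97,60)
            if i%2==0: w=np.r_[np.linspace(.02,.19,15),np.linspace(.81,.98,15)]  # long sides: only posts
            x=(a+np.outer(w,b-a)).astype(np.float32)
            f=lambda G:cv2.remap(G,x[None,:,0].copy(),x[None,:,1].copy(),cv2.INTER_LINEAR,borderValue=0)[0]
            t+=np.minimum(np.abs(f(gx)*n[0]+f(gy)*n[1]),60).sum()
    return t
from scipy.optimize import minimize
best=max(((score([.529+a,-.011+b,-.082+y]),a,b,y) for a in np.arange(-.006,.0061,.001) for b in np.arange(-.006,.0061,.001) for y in np.arange(-.02,.021,.005)))
r=minimize(lambda p:-score(p),[.529+best[1],-.011+best[2],-.082+best[3]],method="Nelder-Mead",options=dict(initial_simplex=np.array([.529+best[1],-.011+best[2],-.082+best[3]])+np.vstack([np.zeros(3),np.diag([.001,.001,.005])])))
P=r.x; print("crate",P.round(4),-r.fun,score([.529,-.011,-.082]))
s=env.sense(); print(s["grip_width"],s["wrist_force"],s["tcp_pos"])
im=cv2.resize(im,None,fx=1.5,fy=1.5,interpolation=cv2.INTER_CUBIC); K,M=c; c2=(tuple(1.5*np.array(K)),M)
for q in(rect(.168,.1,.122),rect(.148,.084,.122)): draw(im,c2,place(q,P))
M=R.from_quat(s["tcp_rot"]).as_matrix(); t=s["tcp_pos"]; zb=t[2]-.0134
draw(im,c2,place(rect(.118,.056,zb),[t[0]+.0005,t[1],np.arctan2(M[1,2],M[0,2])]),(0,255,0))
cv2.imwrite("pics/w2.png",im[...,::-1])
go(*P[:2],.13,P[2])
```

```text
crate [ 0.5285 -0.0109 -0.0822] 8037.049455072531 7771.1780559661265
0.05463801923410023 [ 0.84884855  0.03162905 -2.58447184] [ 0.52739465 -0.01097992  0.25744765]
tilt [-0.001 -0.    -1.   ] turn_x -0.0 x 12.74 y 0.02 z 0.11 (after the turn)
```

View pics/w2.png

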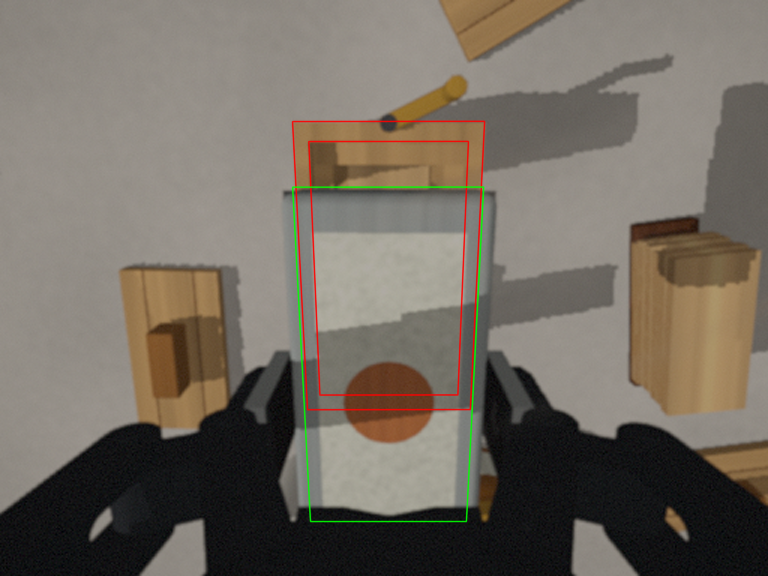

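Run:
```python
from h import *
c=cam("wrist"); s=env.sense(); t=s["tcp_pos"]
im=cv2.imread("pics/w2raw.png"); 
for o in(-.002,0,.002,.004):
    print(o,proj(c,place(np.array([[-.059,0,.02],[-.059,0,0]]),[t[0],t[1],-.082],t[2]-.0134)+np.r_[o,0,0])[:,1].round(1))
print(im[118:140,258].sum(1))
```

```text
-0.002 [121.8 118.6]
0 [127.1 123.3]
0.002 [132.4 127.9]
0.004 [137.7 132.4]
[374 374 372 382 372 378 380 335 257 202 228 264 294 323 345 358 357 370
 380 387 385 389]
```

Emit:
send_rows([
  [[2,0,0.06,0,0,0,1],[3,0,0,0,0,0,1],[3,0,0,0,0,0,1],[2.5,0,0,0,0,0,1],[1.5,0,0,0,0,0,1],[0.5,0,0,0,0,0,1],[0.5,0,0,0,0,0,1],[0,0,0,0,0,0,1]],
])

```text
time_s: 9.45
tcp_pos: [0.5287, -0.0108, 0.128]
tcp_rot: [0.029, 0.706, -0.029, 0.707]
wrist_force: [-0.5, 0.5, -2.7]
grip_width: 0.0546
```

Emit:
send_rows([
  [[0.5,0,0,0,0,0,1],[0.5,0,0,0,0,0,1],[0.5,0,0,0,0,0,1],[0.5,0,0,0,0,0,1],[0,0,0,0,0,0,1]],
])

```text
time_s: 9.95
tcp_pos: [0.528, -0.0102, 0.1069]
tcp_rot: [0.029, 0.707, -0.029, 0.706]
wrist_force: [0.9, -0.3, -4.1]
grip_width: 0.0542
```

Emit:
send_rows([
  [[0.8,0,0,0,0,0,1],[0.8,0,0,0,0,0,1],[0.8,0,0,0,0,0,1],[0.8,0,0,0,0,0,1],[0.8,0,0,0,0,0,1],[0.8,0,0,0,0,0,1],[0.7,0,0,0,0,0,1],[0.3,0,0,0,0,0,1],[0,0,0,0,0,0,1]],
])

```text
time_s: 10.85
tcp_pos: [0.5283, -0.0103, 0.0493]
tcp_rot: [0.029, 0.707, -0.029, 0.706]
wrist_force: [-0.6, -0.3, -3.0]
grip_width: 0.0546
```

Emit:
send_rows([
  [[0.2,0,0,0,0,0,1],[0.2,0,0,0,0,0,1],[0.2,0,0,0,0,0,1],[0,0,0,0,0,0,1]],
])

```text
time_s: 11.25
tcp_pos: [0.5285, -0.0104, 0.0437]
tcp_rot: [0.029, 0.707, -0.029, 0.706]
wrist_force: [-0.2, 0.5, -3.0]
grip_width: 0.0545
```

Emit:
send_rows([
  [[0.2,0,0,0,0,0,1],[0.2,0,0,0,0,0,1],[0,0,0,0,0,0,1]],
])

```text
time_s: 11.55
tcp_pos: [0.5284, -0.0104, 0.0395]
tcp_rot: [0.029, 0.707, -0.029, 0.706]
wrist_force: [-0.6, 1.2, -2.6]
grip_width: 0.0545
```

Emit:
send_rows([
  [[0.2,0,0,0,0,0,1],[0,0,0,0,0,0,1]],
])

```text
time_s: 11.75
tcp_pos: [0.5285, -0.0104, 0.0376]
tcp_rot: [0.029, 0.707, -0.029, 0.706]
wrist_force: [-0.1, -0.6, -2.1]
grip_width: 0.0539
```

Emit:
send_rows([
  [[0.2,0,0,0,0,0,1],[0,0,0,0,0,0,1]],
])

```text
time_s: 11.95
tcp_pos: [0.5287, -0.0104, 0.0372]
tcp_rot: [0.029, 0.706, -0.029, 0.707]
wrist_force: [-4.5, 1.1, 11.4]
grip_width: 0.0541
```

Emit:
send_rows([
  [[0,0,0,0,0,0,-0.6],[0,0,0,0,0,0,-0.6],[0,0,0,0,0,0,-0.6],[-1,0,0,0,0,0,-0.6],[-3,0,0,0,0,0,-0.6],[-4,0,0,0,0,0,-0.6],[-4,0,0,0,0,0,-0.6],[-4,0,0,0,0,0,-0.6],[-4,0,0,0,0,0,-0.6],[-1.3,0,0,0.048,0,0,-0.6]],
])

```text
time_s: 12.95
tcp_pos: [0.5305, -0.0107, 0.2544]
tcp_rot: [0.046, 0.703, -0.047, 0.709]
wrist_force: [0.4, -0.3, -0.3]
grip_width: 0.0682
```

Emit:
send_rows([
  [[0,2.9,-0.62,0,0,0,-0.6],[0,2.9,-0.62,0,0,0,-0.6],[0,2.9,-0.62,0,0,0,-0.6],[0,2.9,-0.62,0,0,0,-0.6],[0,2.9,-0.62,0,0,0,-0.6],[0,2.9,-0.62,0,0,0,-0.6],[0,2.9,-0.62,0,0,0,-0.6],[0,2.9,-0.62,0,0,0,-0.6],[0,2.9,-0.62,0,0,0,-0.6],[0,2.9,-0.62,0,0,0,-0.6]],
])

```text
time_s: 13.95
tcp_pos: [0.5043, 0.2864, 0.2495]
tcp_rot: [0.046, 0.705, -0.046, 0.706]
wrist_force: [0.2, 0.2, 1.0]
grip_width: 0.0685
```

Emit:
send_rows([
  [[1,2.9,-0.62,0,0,0,-0.6],[2,2.9,-0.62,0,0,0,-0.6],[3,0,0,0,0,0,-0.6],[3,0,0,0,0,0,-0.6],[2,0,0,0,0,0,-0.6],[0,0,0,0,0,0,-0.6],[0,0,0,0,0,0,-0.6],[0,0,0,0,0,0,-0.6]],
])

```text
time_s: 14.75
tcp_pos: [0.501, 0.3447, 0.1407]
tcp_rot: [0.046, 0.705, -0.045, 0.707]
wrist_force: [0.6, 0.6, -0.1]
grip_width: 0.0684
```

Run:
```python
from h import *
p=meas("tin0","tin",[.500,.3455,-.13]); s=env.sense(); print(s["grip_width"],s["tcp_pos"])
go(p[0],p[1],.013,p[2])
```

```text
tin0 [221. 107. 295. 250.] 0.74 [ 0.4991  0.3453 -0.1222] 0.49
0.06806897011555431 [0.50084315 0.34463587 0.14064738]
tilt [ 0.003  0.001 -1.   ] turn_x -0.008 x 12.76 y 0.04 z -0.18 (after the turn)
```

Emit:
send_rows([
  [[2,0.04,-0.18,-0.008,0,0,-0.6],[3,0,0,0,0,0,-0.6],[3,0,0,0,0,0,-0.6],[2,0,0,0,0,0,-0.6],[1.5,0,0,0,0,0,-0.6],[1.25,0,0,0,0,0,-0.6],[0,0,0,0,0,0,1],[0,0,0,0,0,0,1],[0,0,0,0,0,0,1],[0,0,0,0,0,0,1]],
])

```text
time_s: 15.85
tcp_pos: [0.4985, 0.3451, 0.012]
tcp_rot: [0.043, 0.705, -0.043, 0.706]
wrist_force: [0.1, 0.4, -1.3]
grip_width: 0.0543
```

Emit:
send_rows([
  [[-1,0,0,0,0,0,1],[-2.5,0,0,0,0,0,1],[-3.5,0,0,-0.02,0,0,1],[-3.5,0,0,-0.02,0,0,1],[-3.5,0,0,0,0,0,1],[-3.5,0,0,0,0,0,1],[-3.5,0,0,0,0,0,1],[-2.5,0,0,0,0,0,1],[-1,0,0,0,0,0,1],[0,-1.94,0.3,0,0,0,1]],
])

```text
time_s: 16.85
tcp_pos: [0.4998, 0.3271, 0.2586]
tcp_rot: [0.029, 0.705, -0.027, 0.708]
wrist_force: [0.4, -0.1, -2.4]
grip_width: 0.0548
```

Emit:
send_rows([
  [[0,-3,0.5,0,0,0,1],[0,-3,0.5,0,0,0,1],[0,-3,0.5,0,0,0,1],[0,-3,0.5,0,0,0,1],[0,-3,0.5,0,0,0,1],[0,-3,0.5,0,0,0,1],[0,-3,0.5,0,0,0,1],[0,-3,0.5,0,0,0,1],[0,-3,0.5,0,0,0,1],[0,-3,0.5,0,0,0,1]],
])

```text
time_s: 17.85
tcp_pos: [0.5241, 0.0212, 0.2556]
tcp_rot: [0.029, 0.707, -0.029, 0.706]
wrist_force: [0.8, 0.3, -2.7]
grip_width: 0.0545
```

Emit:
send_rows([
  [[0,-3,0.5,0,0,0,1],[0,0,0,0,0,0,1],[0,0,0,0,0,0,1],[0,0,0,0,0,0,1]],
])

```text
time_s: 18.25
tcp_pos: [0.5269, -0.0073, 0.2559]
tcp_rot: [0.029, 0.707, -0.029, 0.706]
wrist_force: [0.4, 0.5, -2.8]
grip_width: 0.0546
```

Run:
```python
from h import *
c=cam("wrist"); s=env.sense(); t=s["tcp_pos"]; im=env.get_image("wrist"); cv2.imwrite("pics/w3.png",im[...,::-1])
for o in(-.002,0,.002,.004):
    print(o,proj(c,place(np.array([[-.059,0,.02],[-.059,0,0]]),[t[0],t[1],-.082],t[2]-.013)+np.r_[o,0,0])[:,1].round(1))
print(im[118:140,258].astype(int).sum(1)); print(s["grip_width"],t)
go(.528,-.0109,.13,-.0822)
```

```text
-0.002 [121.9 118.7]
0 [127.2 123.3]
0.002 [132.5 128. ]
0.004 [137.8 132.5]
[381 377 386 405 450 486 499 498 499 473 400 281 200 216 260 299 320 342
 352 359 369 380]
0.05459791106837072 [ 0.52693208 -0.00726733  0.25590647]
tilt [-0.001  0.001 -1.   ] turn_x 0.001 x 12.61 y -0.38 z 0.13 (after the turn)
```

Emit:
send_rows([
  [[1,-0.38,0.03,0,0,0,1],[3,0,0,0,0,0,1],[3,0,0,0,0,0,1],[3,0,0,0,0,0,1],[1.7,0,0,0,0,0,1],[0.5,0,0,0,0,0,1],[0.5,0,0,0,0,0,1],[0,0,0,0,0,0,1]],
])

```text
time_s: 19.1
tcp_pos: [0.5276, -0.0117, 0.1294]
tcp_rot: [0.029, 0.706, -0.029, 0.707]
wrist_force: [0.0, -0.5, -1.9]
grip_width: 0.0546
```

Emit:
send_rows([
  [[0.5,0,0,0,0,0,1],[0.5,0,0,0,0,0,1],[0.5,0,0,0,0,0,1],[0.5,0,0,0,0,0,1],[0,0,0,0,0,0,1]],
])

```text
time_s: 19.6
tcp_pos: [0.5268, -0.0118, 0.1085]
tcp_rot: [0.029, 0.707, -0.029, 0.706]
wrist_force: [-0.6, -0.7, -1.8]
grip_width: 0.0546
```

Emit:
send_rows([
  [[0.8,0,0,0,0,0,1],[0.8,0,0,0,0,0,1],[0.8,0,0,0,0,0,1],[0.8,0,0,0,0,0,1],[0.8,0,0,0,0,0,1],[0.6,0,0,0,0,0,1],[0.3,0,0,0,0,0,1],[0,0,0,0,0,0,1]],
])

```text
time_s: 20.4
tcp_pos: [0.5271, -0.0118, 0.0598]
tcp_rot: [0.029, 0.707, -0.029, 0.706]
wrist_force: [-0.2, 0.6, -2.3]
grip_width: 0.0541
```

Emit:
send_rows([
  [[0.2,0,0,0,0,0,1],[0,0,0,0,0,0,1]],
])

```text
time_s: 20.6
tcp_pos: [0.5275, -0.0119, 0.0584]
tcp_rot: [0.029, 0.706, -0.029, 0.707]
wrist_force: [-0.4, -0.2, -2.9]
grip_width: 0.0547
```

Emit:
send_rows([
  [[0.2,0,0,0,0,0,1],[0,0,0,0,0,0,1]],
])

```text
time_s: 20.8
tcp_pos: [0.5274, -0.0118, 0.0563]
tcp_rot: [0.029, 0.707, -0.029, 0.707]
wrist_force: [-1.2, -0.1, -1.9]
grip_width: 0.0546
```

Emit:
send_rows([
  [[0.1,0,0,0,0,0,1],[0,0,0,0,0,0,1]],
])

```text
time_s: 21.0
tcp_pos: [0.5273, -0.0118, 0.0553]
tcp_rot: [0.029, 0.707, -0.029, 0.706]
wrist_force: [-0.0, -0.6, -1.5]
grip_width: 0.0545
```

Emit:
send_rows([
  [[0,0,0,0,0,0,-0.6],[0,0,0,0,0,0,-0.6],[0,0,0,0,0,0,-0.6],[-1,0,0,0,0,0,-0.6],[-3,0,0,0,0,0,-0.6],[-4,0,0,0,0,0,-0.6],[-4,0,0,0,0,0,-0.6],[-4,0,0,0,0,0,-0.6],[-3,0,0,-0.05,0,0,-0.6],[-0.5,0,0,-0.052,0,0,-0.6]],
])

```text
time_s: 22.0
tcp_pos: [0.5294, -0.0122, 0.256]
tcp_rot: [-0.009, 0.704, 0.007, 0.71]
wrist_force: [0.1, -0.3, -0.0]
grip_width: 0.0685
```

Emit:
send_rows([
  [[0,2.77,0.97,0,0,0,-0.6],[0,2.77,0.97,0,0,0,-0.6],[0,2.77,0.97,0,0,0,-0.6],[0,2.77,0.97,0,0,0,-0.6],[0,2.77,0.97,0,0,0,-0.6],[0,2.77,0.97,0,0,0,-0.6],[1,2.77,0.97,0,0,0,-0.6],[2,2.77,0.97,0,0,0,-0.6],[2,0,0,0,0,0,-0.6],[0,0,0,0,0,0,-0.6]],
])

```text
time_s: 23.0
tcp_pos: [0.5986, 0.2119, 0.1977]
tcp_rot: [-0.008, 0.709, 0.007, 0.705]
wrist_force: [-0.5, -0.3, -1.0]
grip_width: 0.0683
```

Emit:
send_rows([
  [[0,0,0,0,0,0,-0.6],[0,0,0,0,0,0,-0.6]],
])

```text
time_s: 23.2
tcp_pos: [0.6012, 0.2108, 0.2021]
tcp_rot: [-0.007, 0.706, 0.007, 0.708]
wrist_force: [1.4, 0.1, -0.5]
grip_width: 0.0686
```

Run:
```python
from h import *
im=env.get_image("wrist"); c=cam("wrist"); P=[.602,.211,.02]
d=[d for d in regs("wrist","board5")]
for x in d[:4]: print(np.round(x["box"]),round(x["confidence"],2))
# fit the whole pile as one block 60 mm high on the stand
for x in d[:2]:
    p,e=fit([(c,hullpts(x["mask"]))],box(.118,.056,0,.06),P,.012); print(p.round(4),round(e,2))
    p2,e2=fit([(c,hullpts(x["mask"]))],MODEL["pile"],P,.062); print("top only",p2.round(4),round(e2,2))
im=cv2.resize(im,None,fx=1.5,fy=1.5,interpolation=cv2.INTER_CUBIC); K,M=c; c2=(tuple(1.5*np.array(K)),M)
draw(im,c2,place(rect(.118,.056,.072),p)); cv2.imwrite("pics/w4.png",im[...,::-1]); print(env.sense()["tcp_pos"])
```

```text
[222. 110. 286. 115.] 0.83
[222. 114. 286. 118.] 0.73
[218. 120. 289. 255.] 0.56
[225. 107. 287. 110.] 0.49
[ 0.5752  0.1772 -1.5187] 2.46
top only [ 0.5707  0.2416 -1.5595] 2.53
[ 0.5785  0.1772 -1.5369] 1.43
top only [ 0.5761  0.1732 -1.5278] 1.43
[0.60121775 0.21073518 0.20208084]
```

View pics/w4.png

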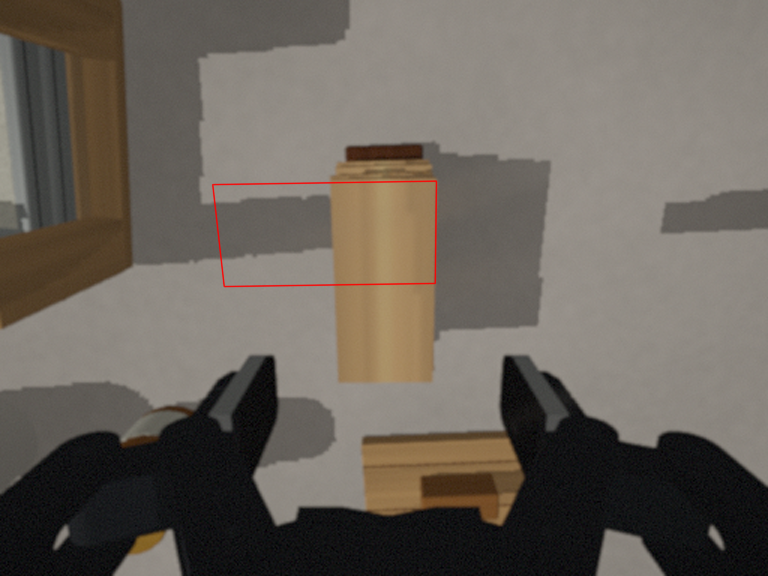

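The top board's face runs from (331,178) to (433,382) in the enlarged picture, roughly centred under the jaws. The red outline is a fit to a wrong sliver region, so I refit using the full-face region.

```bash
cat >> h.py <<'E'
def board(zt,p0):
    "pose of the top board, its top at zt, by its visible face (largest region)"
    c=cam("wrist"); im=env.get_image("wrist"); d=max(regs("wrist","board5"),key=lambda d:d["mask"].sum()*(d["confidence"]>.3)*(d["box"][0]>100)*(d["box"][2]<400))
    p,e=fit([(c,hullpts(d["mask"]))],box(.118,.056,-.0005,0),p0,zt); print("board",np.round(d["box"]),p.round(4),round(e,2)); return p,im,c
E
python3 - <<'E'
from h import *
p,im,c=board(.072,[.602,.211,.02])
q=np.array([[331,178],[436,178],[433,382],[338,382]])/1.5
w=np.array([unproj(c,a,.072) for a in q])[:,:2]; print(w.round(4),w.mean(0).round(4))
go(p[0],p[1],.078,p[2])
E
```

```text
board [220. 120. 289. 257.] [0.6066 0.2081 0.0225] 0.4
[[0.5481 0.1799]
 [0.5471 0.2351]
 [0.6653 0.2387]
 [0.6664 0.1824]] [0.6067 0.2091]
tilt [ 0.002  0.    -1.   ] turn_x -0.003 x 12.36 y -0.28 z 0.56 (after the turn)
```

Emit:
send_rows([
  [[2,-0.25,0.56,0,0,0,-0.6],[3,0,0,0,0,0,-0.6],[3,0,0,0,0,0,-0.6],[3,0,0,0,0,0,-0.6],[1.55,0,0,0,0,0,-0.6],[0.5,0,0,0,0,0,-0.6],[0,0,0,0,0,0,-0.6]],
])

```text
time_s: 24.1
tcp_pos: [0.6061, 0.2087, 0.0696]
tcp_rot: [-0.007, 0.707, 0.007, 0.707]
wrist_force: [0.3, 1.4, 0.7]
grip_width: 0.0684
```

Emit:
send_rows([
  [[0,0,0,0,0,0,1],[0,0,0,0,0,0,1],[0,0,0,0,0,0,1],[0,0,0,0,0,0,1]],
])

```text
time_s: 24.5
tcp_pos: [0.6074, 0.2091, 0.0717]
tcp_rot: [-0.007, 0.706, 0.007, 0.708]
wrist_force: [-0.4, 0.1, 6.3]
grip_width: 0.0545
```

Emit:
send_rows([
  [[-0.5,0,0,0,0,0,1],[-1,0,0,0,0,0,1],[-2,0,0,0,0,0,1],[-3,0,0,0,0,0,1],[-3,0,0,0,0,0,1],[-3,0,0,0,0,0,1],[-3,0,0,0,0,0,1],[-2,0,0,0,0,0,1],[-1,0,0,0,0,0,1],[0,0,0,0,0,0,1]],
])

```text
time_s: 25.5
tcp_pos: [0.6067, 0.209, 0.2567]
tcp_rot: [-0.007, 0.706, 0.007, 0.708]
wrist_force: [0.0, 0.7, -1.4]
grip_width: 0.0539
```

Run:
```python
from h import *
im=env.get_image("wrist"); s=env.sense(); print(s["grip_width"],s["wrist_force"],s["tcp_pos"])
cv2.imwrite("pics/w5.png",im[60:330,90:450,::-1].repeat(2,0).repeat(2,1))
go(.5285,-.0109,.25,-.0822)
```

```text
0.05409219353293524 [-0.15412261  0.0946927  -0.63525324] [0.60609458 0.20890731 0.25500638]
tilt [ 0.001  0.    -1.   ] turn_x 0.102 x 0.5 y -22.54 z -5.93 (after the turn)
```

View pics/w5.png

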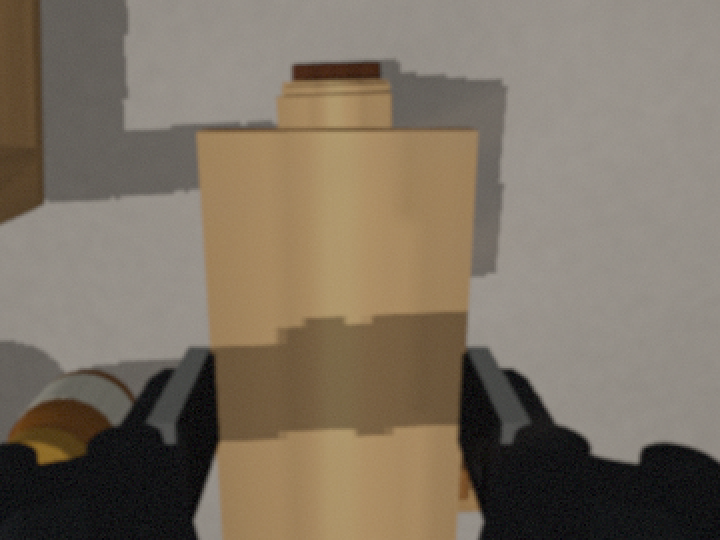

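Emit:
send_rows([
  [[0.5,0,0,0.05,0,0,1],[0,0,0,0.052,0,0,1],[0,-2.8,-0.74,0,0,0,1],[0,-2.8,-0.74,0,0,0,1],[0,-2.8,-0.74,0,0,0,1],[0,-2.8,-0.74,0,0,0,1],[0,-2.8,-0.74,0,0,0,1],[0,-2.8,-0.74,0,0,0,1],[0,-2.8,-0.74,0,0,0,1],[0,-2.8,-0.74,0,0,0,1]],
])

```text
time_s: 26.55
tcp_pos: [0.5273, -0.0103, 0.2479]
tcp_rot: [0.029, 0.708, -0.029, 0.705]
wrist_force: [0.3, -0.2, -0.7]
grip_width: 0.0538
```

Emit:
send_rows([
  [[0,-0.14,0,0,0,0,1],[0,0,0,0,0,0,1],[0,0,0,0,0,0,1]],
])

```text
time_s: 26.85
tcp_pos: [0.5285, -0.0102, 0.2489]
tcp_rot: [0.029, 0.707, -0.029, 0.706]
wrist_force: [0.5, 0.3, -1.5]
grip_width: 0.0538
```

Run:
```python
from h import *
im=env.get_image("wrist"); s=env.sense(); print(s["grip_width"],s["wrist_force"],s["tcp_pos"]); cv2.imwrite("pics/w6.png",im[...,::-1])
go(.5285,-.0109,.142,-.0822)
```

```text
0.05398947812254389 [-5.17869419e-03  3.80195742e-01  1.44275202e-04] [ 0.52869618 -0.01006834  0.24915681]
tilt [-0.001  0.001 -1.   ] turn_x 0.001 x 10.72 y -0.08 z -0.01 (after the turn)
```

Emit:
send_rows([
  [[1.5,-0.08,0,0,0,0,1],[3,0,0,0,0,0,1],[3,0,0,0,0,0,1],[2,0,0,0,0,0,1],[1.2,0,0,0,0,0,1],[0.6,0,0,0,0,0,1],[0.6,0,0,0,0,0,1],[0.6,0,0,0,0,0,1],[0.6,0,0,0,0,0,1],[0,0,0,0,0,0,1]],
])

```text
time_s: 27.9
tcp_pos: [0.5284, -0.0117, 0.1184]
tcp_rot: [0.029, 0.707, -0.029, 0.706]
wrist_force: [-1.0, 0.4, -0.1]
grip_width: 0.0541
```

Emit:
send_rows([
  [[0.8,0,0,0,0,0,1],[0.8,0,0,0,0,0,1],[0.8,0,0,0,0,0,1],[0.8,0,0,0,0,0,1],[0.5,0,0,0,0,0,1],[0.2,0,0,0,0,0,1],[0,0,0,0,0,0,1]],
])

```text
time_s: 28.6
tcp_pos: [0.5285, -0.0117, 0.0794]
tcp_rot: [0.029, 0.707, -0.029, 0.706]
wrist_force: [-0.8, -0.8, -0.6]
grip_width: 0.0542
```

Emit:
send_rows([
  [[0.2,0,0,0,0,0,1],[0,0,0,0,0,0,1]],
])

```text
time_s: 28.8
tcp_pos: [0.5288, -0.0117, 0.0779]
tcp_rot: [0.029, 0.706, -0.029, 0.707]
wrist_force: [-0.4, 0.2, -0.9]
grip_width: 0.0538
```

Emit:
send_rows([
  [[0.2,0,0,0,0,0,1],[0,0,0,0,0,0,1]],
])

```text
time_s: 29.0
tcp_pos: [0.5286, -0.0117, 0.0757]
tcp_rot: [0.029, 0.707, -0.029, 0.707]
wrist_force: [-0.1, 0.2, -0.8]
grip_width: 0.0537
```

Emit:
send_rows([
  [[0.15,0,0,0,0,0,1],[0,0,0,0,0,0,1]],
])

```text
time_s: 29.2
tcp_pos: [0.5285, -0.0117, 0.0742]
tcp_rot: [0.029, 0.707, -0.029, 0.706]
wrist_force: [-0.7, -0.2, -0.5]
grip_width: 0.0542
```

Emit:
send_rows([
  [[0.15,0,0,0,0,0,1],[0,0,0,0,0,0,1]],
])

```text
time_s: 29.4
tcp_pos: [0.5288, -0.0117, 0.0736]
tcp_rot: [0.029, 0.706, -0.029, 0.707]
wrist_force: [-2.5, -0.0, 6.7]
grip_width: 0.054
```

Emit:
send_rows([
  [[0.1,0,0,0,0,0,1],[0,0,0,0,0,0,1]],
])

```text
time_s: 29.6
tcp_pos: [0.5288, -0.0117, 0.0736]
tcp_rot: [0.029, 0.706, -0.029, 0.707]
wrist_force: [-5.9, 0.5, 15.2]
grip_width: 0.0541
```

Emit:
send_rows([
  [[-0.1,0,0,0,0,0,-0.6],[0,0,0,0,0,0,-0.6],[0,0,0,0,0,0,-0.6],[-1,0,0,0,0,0,-0.6],[-3,0,0,0,0,0,-0.6],[-4,0,0,0,0,0,-0.6],[-4,0,0,0,0,0,-0.6],[-4,0,0,0,0,0,-0.6],[-1,0,0,-0.05,0,0,-0.6],[-0.5,0,0,-0.052,0,0,-0.6]],
])

```text
time_s: 30.6
tcp_pos: [0.5296, -0.0119, 0.2509]
tcp_rot: [-0.008, 0.705, 0.007, 0.709]
wrist_force: [0.2, 0.3, 0.0]
grip_width: 0.0683
```

Emit:
send_rows([
  [[0,2.73,1.03,0,0,0,-0.6],[0,2.73,1.03,0,0,0,-0.6],[0,2.73,1.03,0,0,0,-0.6],[0,2.73,1.03,0,0,0,-0.6],[0,2.73,1.03,0,0,0,-0.6],[0,2.73,1.03,0,0,0,-0.6],[1,2.73,1.03,0,0,0,-0.6],[2,2.73,1.03,0,0,0,-0.6],[2,0,0,0,0,0,-0.6],[1,0,0,0,0,0,-0.6]],
])

```text
time_s: 31.6
tcp_pos: [0.6056, 0.2091, 0.1859]
tcp_rot: [-0.008, 0.708, 0.007, 0.706]
wrist_force: [-0.1, -0.7, 0.2]
grip_width: 0.0687
```

Emit:
send_rows([
  [[0,0,0,0,0,0,-0.6],[0,0,0,0,0,0,-0.6],[0,0,0,0,0,0,-0.6]],
])

```text
time_s: 31.9
tcp_pos: [0.6073, 0.2078, 0.1894]
tcp_rot: [-0.007, 0.706, 0.007, 0.708]
wrist_force: [0.5, -0.8, 0.3]
grip_width: 0.0686
```

Run:
```python
from h import *
p,im,c=board(.062,[.607,.209,.02]); go(p[0],p[1],.0615,p[2])
```

```text
board [220. 109. 296. 251.] [0.606  0.2084 0.057 ] 0.59
tilt [ 0.002  0.    -1.   ] turn_x -0.038 x 12.77 y 0.06 z -0.13 (after the turn)
```

Emit:
send_rows([
  [[2,0.06,-0.13,-0.02,0,0,-0.6],[3,0,0,0,0,0,-0.6],[3,0,0,0,0,0,-0.6],[3,0,0,0,0,0,-0.6],[1.25,0,0,0,0,0,-0.6],[0.5,0,0,0,0,0,-0.6],[0,0,0,0,0,0,-0.6]],
])

```text
time_s: 32.7
tcp_pos: [0.6058, 0.2088, 0.0608]
tcp_rot: [-0.014, 0.707, 0.014, 0.707]
wrist_force: [0.4, 0.4, 0.1]
grip_width: 0.0682
```

Emit:
send_rows([
  [[0,0,0,0,0,0,1],[0,0,0,0,0,0,1],[0,0,0,0,0,0,1],[0,0,0,0,0,0,1]],
])

```text
time_s: 33.1
tcp_pos: [0.6068, 0.2092, 0.0626]
tcp_rot: [-0.014, 0.706, 0.014, 0.708]
wrist_force: [-0.6, -0.3, 6.7]
grip_width: 0.0539
```

Emit:
send_rows([
  [[-0.5,0,0,0,0,0,1],[-1,0,0,0,0,0,1],[-2,0,0,0,0,0,1],[-3,0,0,0,0,0,1],[-3,0,0,0,0,0,1],[-3,0,0,0,0,0,1],[-3,0,0,0.04,0,0,1],[-2,0,0,0.04,0,0,1],[-1,0,0,0.042,0,0,1],[0,0,0,0,0,0,1]],
])

```text
time_s: 34.1
tcp_pos: [0.6061, 0.2091, 0.2482]
tcp_rot: [0.029, 0.705, -0.029, 0.708]
wrist_force: [-0.1, -0.7, -0.8]
grip_width: 0.0538
```

Emit:
send_rows([
  [[0,-2.8,-0.74,0,0,0,1],[0,-2.8,-0.74,0,0,0,1],[0,-2.8,-0.74,0,0,0,1],[0,-2.8,-0.74,0,0,0,1],[0,-2.8,-0.74,0,0,0,1],[0,-2.8,-0.74,0,0,0,1],[0,-2.8,-0.74,0,0,0,1],[0,-2.8,-0.74,0,0,0,1],[0,0,0,0,0,0,1],[0,0,0,0,0,0,1]],
])

```text
time_s: 35.1
tcp_pos: [0.5276, -0.0098, 0.2449]
tcp_rot: [0.029, 0.707, -0.029, 0.706]
wrist_force: [0.0, -0.7, -1.1]
grip_width: 0.0541
```

```bash
cat >> h.py <<'E'
def held(th=.01):
    "offset along tool z of the board held: its near top edge against the TCP's plane"
    c=cam("wrist"); s=env.sense(); t=s["tcp_pos"]; im=env.get_image("wrist"); M=R.from_quat(s["tcp_rot"]).as_matrix(); psi=np.arctan2(M[1,2],M[0,2])
    g=cv2.GaussianBlur(cv2.cvtColor(im,cv2.COLOR_RGB2GRAY).astype(np.float32),(0,0),1)
    for name,lx in (("near",-.059),):
        for o in np.arange(-.006,.0061,.002):
            q=proj(c,place(np.array([[lx+o,-.015,.0003],[lx+o,.015,.0003]]),[t[0],t[1],psi],t[2])); print(round(o*1000),q[:,1].round(1),end="; ")
    print(); col=g[105:145,235:285].mean(1); print("rows",105+np.argsort(-np.abs(np.gradient(col)))[:4],np.abs(np.gradient(col)).max().round(1)); print("width",s["grip_width"],"F",s["wrist_force"].round(1),"tcp",t.round(4))
    return im
E
python3 - <<'E'
from h import *
im=held(); cv2.imwrite("pics/w7.png",im[...,::-1]); go(.5285,-.0109,.142,-.0822)
E
```

```text
-6 [110.3 110.3]; -4 [115.5 115.5]; -2 [120.7 120.6]; 0 [125.8 125.8]; 2 [130.9 130.8]; 4 [135.9 135.9]; 6 [140.9 140.9]; 
rows [126 110 109 123] 11.6
width 0.05405068327823187 F [ 0.  -0.7 -1.1] tcp [ 0.5276 -0.0098  0.2449]
tilt [-0.001  0.001 -1.   ] turn_x 0.0 x 10.29 y -0.17 z 0.08 (after the turn)
```

Emit:
send_rows([
  [[1.5,-0.12,0.08,0,0,0,1],[3,0,0,0,0,0,1],[3,0,0,0,0,0,1],[2,0,0,0,0,0,1],[1.2,0,0,0,0,0,1],[0.6,0,0,0,0,0,1],[0.6,0,0,0,0,0,1],[0.6,0,0,0,0,0,1],[0.6,0,0,0,0,0,1],[0,0,0,0,0,0,1]],
])

```text
time_s: 36.15
tcp_pos: [0.5284, -0.0108, 0.1139]
tcp_rot: [0.029, 0.707, -0.029, 0.706]
wrist_force: [0.7, 0.1, -0.9]
grip_width: 0.0542
```

Emit:
send_rows([
  [[0.8,0,0,0,0,0,1],[0.8,0,0,0,0,0,1],[0.6,0,0,0,0,0,1],[0.3,0,0,0,0,0,1],[0.1,0,0,0,0,0,1],[0,0,0,0,0,0,1]],
])

```text
time_s: 36.75
tcp_pos: [0.5287, -0.0108, 0.0882]
tcp_rot: [0.029, 0.707, -0.029, 0.706]
wrist_force: [-0.1, -0.5, 0.3]
grip_width: 0.0539
```

Emit:
send_rows([
  [[0.15,0,0,0,0,0,1],[0,0,0,0,0,0,1]],
])

```text
time_s: 36.95
tcp_pos: [0.5288, -0.0108, 0.0869]
tcp_rot: [0.029, 0.706, -0.029, 0.707]
wrist_force: [-0.7, 0.5, 0.1]
grip_width: 0.0541
```

Emit:
send_rows([
  [[0.15,0,0,0,0,0,1],[0,0,0,0,0,0,1]],
])

```text
time_s: 37.15
tcp_pos: [0.5287, -0.0108, 0.0852]
tcp_rot: [0.029, 0.707, -0.029, 0.706]
wrist_force: [-0.1, 0.2, -0.7]
grip_width: 0.054
```

Emit:
send_rows([
  [[0.1,0,0,0,0,0,1],[0,0,0,0,0,0,1]],
])

```text
time_s: 37.35
tcp_pos: [0.5288, -0.0108, 0.0845]
tcp_rot: [0.029, 0.706, -0.029, 0.707]
wrist_force: [-1.1, 0.1, 1.8]
grip_width: 0.0538
```

Emit:
send_rows([
  [[0,0,0,0,0,0,-0.6],[0,0,0,0,0,0,-0.6],[0,0,0,0,0,0,-0.6],[-1,0,0,0,0,0,-0.6],[-3,0,0,0,0,0,-0.6],[-4,0,0,0,0,0,-0.6],[-4,0,0,0,0,0,-0.6],[-3,0,0,0,0,0,-0.6],[-1,0,0,-0.05,0,0,-0.6],[-0.5,0,0,-0.052,0,0,-0.6]],
])

```text
time_s: 38.35
tcp_pos: [0.5295, -0.0109, 0.2523]
tcp_rot: [-0.008, 0.706, 0.008, 0.709]
wrist_force: [-0.1, -0.5, 0.2]
grip_width: 0.0683
```

Emit:
send_rows([
  [[0,2.72,1.02,0,0,0,-0.6],[0,2.72,1.02,0,0,0,-0.6],[0,2.72,1.02,0,0,0,-0.6],[0,2.72,1.02,0,0,0,-0.6],[0,2.72,1.02,0,0,0,-0.6],[0,2.72,1.02,0,0,0,-0.6],[1,2.72,1.02,0,0,0,-0.6],[2,2.72,1.02,0,0,0,-0.6],[3,0,0,0,0,0,-0.6],[1,0,0,0,0,0,-0.6]],
])

```text
time_s: 39.35
tcp_pos: [0.6041, 0.209, 0.1765]
tcp_rot: [-0.008, 0.709, 0.007, 0.705]
wrist_force: [-0.3, -0.3, -0.9]
grip_width: 0.068
```

Emit:
send_rows([
  [[0,0,0,0,0,0,-0.6],[0,0,0,0,0,0,-0.6],[0,0,0,0,0,0,-0.6]],
])

```text
time_s: 39.65
tcp_pos: [0.6069, 0.2079, 0.1814]
tcp_rot: [-0.007, 0.706, 0.007, 0.708]
wrist_force: [-0.3, -0.1, 0.4]
grip_width: 0.0687
```

Run:
```python
from h import *
p,im,c=board(.052,[.607,.209,.02]); go(p[0],p[1],.0517,p[2]); cv2.imwrite("pics/w8.png",im[...,::-1])
```

```text
board [224. 112. 292. 249.] [0.6071 0.2093 0.0429] 0.56
tilt [ 0.003  0.    -1.   ] turn_x -0.023 x 12.94 y 0.13 z 0.04 (after the turn)
```

Emit:
send_rows([
  [[2,0.13,0.04,-0.02,0,0,-0.6],[3,0,0,0,0,0,-0.6],[3,0,0,0,0,0,-0.6],[3,0,0,0,0,0,-0.6],[1.4,0,0,0,0,0,-0.6],[0.5,0,0,0,0,0,-0.6],[0,0,0,0,0,0,-0.6]],
])

```text
time_s: 40.45
tcp_pos: [0.6067, 0.2097, 0.0507]
tcp_rot: [-0.014, 0.707, 0.014, 0.707]
wrist_force: [0.2, -0.3, -0.3]
grip_width: 0.0682
```

Emit:
send_rows([
  [[0,0,0,0,0,0,1],[0,0,0,0,0,0,1],[0,0,0,0,0,0,1],[0,0,0,0,0,0,1]],
])

```text
time_s: 40.85
tcp_pos: [0.6078, 0.21, 0.0525]
tcp_rot: [-0.014, 0.706, 0.014, 0.708]
wrist_force: [0.4, 0.4, 5.5]
grip_width: 0.0539
```

Emit:
send_rows([
  [[-0.5,0,0,0,0,0,1],[-1,0,0,0,0,0,1],[-3,0,0,0,0,0,1],[-3,0,0,0,0,0,1],[-3,0,0,0,0,0,1],[-3,0,0,0,0,0,1],[-3,0,0,0.04,0,0,1],[-2,0,0,0.04,0,0,1],[-1,0,0,0.042,0,0,1],[0,0,0,0,0,0,1]],
])

```text
time_s: 41.85
tcp_pos: [0.6071, 0.2099, 0.2482]
tcp_rot: [0.029, 0.705, -0.029, 0.708]
wrist_force: [-0.3, -0.5, -0.6]
grip_width: 0.0536
```

Emit:
send_rows([
  [[0,-2.82,-0.75,0,0,0,1],[0,-2.82,-0.75,0,0,0,1],[0,-2.82,-0.75,0,0,0,1],[0,-2.82,-0.75,0,0,0,1],[0,-2.82,-0.75,0,0,0,1],[0,-2.82,-0.75,0,0,0,1],[0,-2.82,-0.75,0,0,0,1],[0,-2.82,-0.75,0,0,0,1],[0,0,0,0,0,0,1],[0,0,0,0,0,0,1]],
])

```text
time_s: 42.85
tcp_pos: [0.5276, -0.0105, 0.2449]
tcp_rot: [0.029, 0.707, -0.029, 0.706]
wrist_force: [0.4, 1.0, -0.5]
grip_width: 0.0538
```

Run:
```python
from h import *
im=held(); cv2.imwrite("pics/w9.png",im[...,::-1]); go(.5285,-.0109,.142,-.0822)
```

```text
-6 [110.3 110.3]; -4 [115.5 115.5]; -2 [120.7 120.6]; 0 [125.8 125.8]; 2 [130.9 130.8]; 4 [135.9 135.9]; 6 [140.9 140.9]; 
rows [109 125 110 113] 11.8
width 0.0537638669537721 F [ 0.4  1.  -0.5] tcp [ 0.5276 -0.0105  0.2449]
tilt [-0.001  0.001 -1.   ] turn_x 0.0 x 10.3 y -0.1 z 0.07 (after the turn)
```

Emit:
send_rows([
  [[1.5,-0.06,0.07,0,0,0,1],[3,0,0,0,0,0,1],[3,0,0,0,0,0,1],[2,0,0,0,0,0,1],[1.2,0,0,0,0,0,1],[0.6,0,0,0,0,0,1],[0.6,0,0,0,0,0,1],[0.6,0,0,0,0,0,1],[0.6,0,0,0,0,0,1],[0,0,0,0,0,0,1]],
])

```text
time_s: 43.9
tcp_pos: [0.5285, -0.0108, 0.1139]
tcp_rot: [0.029, 0.707, -0.029, 0.706]
wrist_force: [0.4, -0.3, -0.2]
grip_width: 0.054
```

Emit:
send_rows([
  [[0.8,0,0,0,0,0,1],[0.5,0,0,0,0,0,1],[0.3,0,0,0,0,0,1],[0,0,0,0,0,0,1]],
])

```text
time_s: 44.3
tcp_pos: [0.5283, -0.0108, 0.0977]
tcp_rot: [0.029, 0.707, -0.029, 0.706]
wrist_force: [0.5, 0.2, 0.9]
grip_width: 0.054
```

Emit:
send_rows([
  [[0.15,0,0,0,0,0,1],[0,0,0,0,0,0,1]],
])

```text
time_s: 44.5
tcp_pos: [0.5287, -0.0109, 0.0968]
tcp_rot: [0.029, 0.707, -0.029, 0.707]
wrist_force: [-0.3, -0.5, -0.1]
grip_width: 0.0537
```

Emit:
send_rows([
  [[0.15,0,0,0,0,0,1],[0,0,0,0,0,0,1]],
])

```text
time_s: 44.7
tcp_pos: [0.5287, -0.0109, 0.0953]
tcp_rot: [0.029, 0.707, -0.029, 0.707]
wrist_force: [-0.5, 0.1, -0.9]
grip_width: 0.0538
```

Emit:
send_rows([
  [[0.1,0,0,0,0,0,1],[0,0,0,0,0,0,1]],
])

```text
time_s: 44.9
tcp_pos: [0.5288, -0.0109, 0.0945]
tcp_rot: [0.029, 0.706, -0.029, 0.707]
wrist_force: [-0.1, 0.2, 1.7]
grip_width: 0.0541
```

Emit:
send_rows([
  [[0,0,0,0,0,0,-0.6],[0,0,0,0,0,0,-0.6],[0,0,0,0,0,0,-0.6],[-1,0,0,0,0,0,-0.6],[-3,0,0,0,0,0,-0.6],[-4,0,0,0,0,0,-0.6],[-4,0,0,0,0,0,-0.6],[-2,0,0,0,0,0,-0.6],[-1,0,0,-0.05,0,0,-0.6],[-0.5,0,0,-0.052,0,0,-0.6]],
])

```text
time_s: 45.9
tcp_pos: [0.5293, -0.011, 0.2519]
tcp_rot: [-0.008, 0.706, 0.008, 0.708]
wrist_force: [0.2, 0.3, -0.7]
grip_width: 0.0682
```

Emit:
send_rows([
  [[0,2.72,1.02,0,0,0,-0.6],[0,2.72,1.02,0,0,0,-0.6],[0,2.72,1.02,0,0,0,-0.6],[0,2.72,1.02,0,0,0,-0.6],[0,2.72,1.02,0,0,0,-0.6],[0,2.72,1.02,0,0,0,-0.6],[1,2.72,1.02,0,0,0,-0.6],[3,2.72,1.02,0,0,0,-0.6],[3,0,0,0,0,0,-0.6],[1,0,0,0,0,0,-0.6]],
])

```text
time_s: 46.9
tcp_pos: [0.6039, 0.2089, 0.1662]
tcp_rot: [-0.008, 0.709, 0.007, 0.705]
wrist_force: [-0.1, -0.4, -0.9]
grip_width: 0.0685
```

Emit:
send_rows([
  [[0,0,0,0,0,0,-0.6],[0,0,0,0,0,0,-0.6],[0,0,0,0,0,0,-0.6]],
])

```text
time_s: 47.2
tcp_pos: [0.607, 0.2079, 0.1716]
tcp_rot: [-0.007, 0.706, 0.007, 0.708]
wrist_force: [0.4, 0.2, -0.0]
grip_width: 0.0683
```

Run:
```python
from h import *
p,im,c=board(.042,[.607,.209,.02]); go(p[0],p[1],.0417,p[2]); cv2.imwrite("pics/w10.png",im[...,::-1])
```

```text
board [224. 105. 293. 244.] [0.602  0.2089 0.0411] 0.39
tilt [ 0.003  0.    -1.   ] turn_x -0.022 x 12.95 y 0.11 z -0.47 (after the turn)
```

Emit:
send_rows([
  [[2,0.11,-0.47,-0.02,0,0,-0.6],[3,0,0,0,0,0,-0.6],[3,0,0,0,0,0,-0.6],[3,0,0,0,0,0,-0.6],[1.4,0,0,0,0,0,-0.6],[0.5,0,0,0,0,0,-0.6],[0,0,0,0,0,0,-0.6]],
])

```text
time_s: 48.0
tcp_pos: [0.6016, 0.2093, 0.0407]
tcp_rot: [-0.014, 0.707, 0.014, 0.707]
wrist_force: [0.3, 0.3, 0.6]
grip_width: 0.0687
```

Emit:
send_rows([
  [[0,0,0,0,0,0,1],[0,0,0,0,0,0,1],[0,0,0,0,0,0,1],[0,0,0,0,0,0,1]],
])

```text
time_s: 48.4
tcp_pos: [0.6027, 0.2096, 0.0425]
tcp_rot: [-0.014, 0.706, 0.014, 0.708]
wrist_force: [-0.1, -0.4, 6.0]
grip_width: 0.0542
```

Emit:
send_rows([
  [[-0.5,0,0,0,0,0,1],[-1,0,0,0,0,0,1],[-3,0,0,0,0,0,1],[-4,0,0,0,0,0,1],[-3,0,0,0,0,0,1],[-3,0,0,0,0,0,1],[-3,0,0,0.04,0,0,1],[-2,0,0,0.04,0,0,1],[-1,0,0,0.042,0,0,1],[0,0,0,0,0,0,1]],
])

```text
time_s: 49.4
tcp_pos: [0.602, 0.2095, 0.2483]
tcp_rot: [0.029, 0.705, -0.029, 0.708]
wrist_force: [-0.3, -0.6, -0.6]
grip_width: 0.0538
```

Emit:
send_rows([
  [[0,-2.81,-0.69,0,0,0,1],[0,-2.81,-0.69,0,0,0,1],[0,-2.81,-0.69,0,0,0,1],[0,-2.81,-0.69,0,0,0,1],[0,-2.81,-0.69,0,0,0,1],[0,-2.81,-0.69,0,0,0,1],[0,-2.81,-0.69,0,0,0,1],[0,-2.81,-0.69,0,0,0,1],[0,0,0,0,0,0,1],[0,0,0,0,0,0,1]],
])

```text
time_s: 50.4
tcp_pos: [0.5274, -0.0104, 0.2449]
tcp_rot: [0.029, 0.707, -0.029, 0.706]
wrist_force: [0.2, 0.3, -1.2]
grip_width: 0.0537
```

Run:
```python
from h import *
im=held(); cv2.imwrite("pics/w11.png",im[...,::-1]); go(.5285,-.0109,.142,-.0822)
```

```text
-6 [110.3 110.3]; -4 [115.5 115.5]; -2 [120.7 120.6]; 0 [125.8 125.8]; 2 [130.9 130.8]; 4 [135.9 135.9]; 6 [140.9 140.9]; 
rows [113 125 124 110] 13.0
width 0.05370618555820384 F [ 0.2  0.3 -1.2] tcp [ 0.5274 -0.0104  0.2449]
tilt [-0.001  0.001 -1.   ] turn_x 0.0 x 10.3 y -0.1 z 0.1 (after the turn)
```

Emit:
send_rows([
  [[1.5,-0.06,0.1,0,0,0,1],[3,0,0,0,0,0,1],[3,0,0,0,0,0,1],[2,0,0,0,0,0,1],[1.2,0,0,0,0,0,1],[0.6,0,0,0,0,0,1],[0.6,0,0,0,0,0,1],[0.6,0,0,0,0,0,1],[0.6,0,0,0,0,0,1],[0,0,0,0,0,0,1]],
])

```text
time_s: 51.45
tcp_pos: [0.5284, -0.0109, 0.1139]
tcp_rot: [0.029, 0.707, -0.029, 0.706]
wrist_force: [-1.1, 0.1, -0.7]
grip_width: 0.0539
```

Emit:
send_rows([
  [[0.4,0,0,0,0,0,1],[0.2,0,0,0,0,0,1],[0,0,0,0,0,0,1]],
])

```text
time_s: 51.75
tcp_pos: [0.5286, -0.0109, 0.1082]
tcp_rot: [0.029, 0.707, -0.029, 0.706]
wrist_force: [-0.1, 0.2, -0.8]
grip_width: 0.0539
```

Emit:
send_rows([
  [[0.15,0,0,0,0,0,1],[0,0,0,0,0,0,1]],
])

```text
time_s: 51.95
tcp_pos: [0.5287, -0.0109, 0.1068]
tcp_rot: [0.029, 0.707, -0.029, 0.707]
wrist_force: [1.0, -0.3, 0.1]
grip_width: 0.054
```

Emit:
send_rows([
  [[0.15,0,0,0,0,0,1],[0,0,0,0,0,0,1]],
])

```text
time_s: 52.15
tcp_pos: [0.5286, -0.0109, 0.1052]
tcp_rot: [0.029, 0.707, -0.029, 0.706]
wrist_force: [-0.5, 0.7, -0.1]
grip_width: 0.0537
```

Emit:
send_rows([
  [[0.1,0,0,0,0,0,1],[0,0,0,0,0,0,1]],
])

```text
time_s: 52.35
tcp_pos: [0.5288, -0.0109, 0.1045]
tcp_rot: [0.029, 0.706, -0.029, 0.707]
wrist_force: [-0.2, -0.7, 0.5]
grip_width: 0.0537
```

Emit:
send_rows([
  [[0.05,0,0,0,0,0,-0.6],[0,0,0,0,0,0,-0.6],[0,0,0,0,0,0,-0.6],[-1,0,0,0,0,0,-0.6],[-3,0,0,0,0,0,-0.6],[0,0,0,0,0,0,1],[0,0,0,0,0,0,1],[0,0,0,0,0,0,1],[0,0,0,0,0,0,1],[0,0,0,0,0,0,1]],
])

```text
time_s: 53.35
tcp_pos: [0.5282, -0.0108, 0.1431]
tcp_rot: [0.029, 0.707, -0.029, 0.706]
wrist_force: [-0.3, -0.1, 0.4]
grip_width: 0.0004
```

Emit:
send_rows([
  [[1,0,0,0,0,0,1],[1,0,0,0,0,0,1],[0.4,0,0,0,0,0,1],[0,0,0,0,0,0,1],[0,0,0,0,0,0,1]],
])

```text
time_s: 53.85
tcp_pos: [0.5287, -0.0109, 0.1195]
tcp_rot: [0.029, 0.707, -0.029, 0.706]
wrist_force: [-1.1, -0.2, -0.3]
grip_width: 0.0003
```

Emit:
send_rows([
  [[0.2,0,0,0,0,0,1],[0,0,0,0,0,0,1]],
])

```text
time_s: 54.05
tcp_pos: [0.5288, -0.0109, 0.1179]
tcp_rot: [0.029, 0.706, -0.029, 0.707]
wrist_force: [-0.1, -0.2, 1.1]
grip_width: 0.0003
```

Emit:
send_rows([
  [[0.2,0,0,0,0,0,1],[0,0,0,0,0,0,1]],
])

```text
time_s: 54.25
tcp_pos: [0.5287, -0.0109, 0.1157]
tcp_rot: [0.029, 0.707, -0.029, 0.706]
wrist_force: [-0.2, -0.7, 0.5]
grip_width: 0.0002
```

Emit:
send_rows([
  [[0.2,0,0,0,0,0,1],[0,0,0,0,0,0,1]],
])

```text
time_s: 54.45
tcp_pos: [0.5289, -0.0109, 0.115]
tcp_rot: [0.029, 0.706, -0.029, 0.707]
wrist_force: [-2.2, -0.1, 8.4]
grip_width: -0.0
```

Emit:
send_rows([
  [[-2,0,0,0,0,0,0],[-3,0,0,0,0,0,0],[-4,0,0,0.024,0,0,0],[-4,0,0,0,0,0,0],[0,-2.5,1.4,0,0,0,0],[0,-2.5,1.4,0,0,0,0],[0,-2.5,1.4,0,0,0,0],[0,-2.5,1.4,0,0,0,0],[0,-2.5,1.4,0,0,0,0],[0,-2.5,1.4,0,0,0,0]],
])

```text
time_s: 55.45
tcp_pos: [0.5967, -0.17, 0.2437]
tcp_rot: [0.037, 0.706, -0.037, 0.706]
wrist_force: [-0.1, 0.7, 1.0]
grip_width: 0.0426
```

Emit:
send_rows([
  [[0,-2.5,1.4,0,0,0,0],[3,0,0,0,0,0,0],[4,0,0,0,0,0,0],[2,0,0,0,0,0,0],[1,0,0,0,0,0,0],[0,0,0,0,0,0,0],[0,0,0,0,0,0,0],[0,0,0,0,0,0,0]],
])

```text
time_s: 56.25
tcp_pos: [0.6087, -0.1957, 0.1457]
tcp_rot: [0.037, 0.705, -0.038, 0.707]
wrist_force: [0.9, 0.2, 0.5]
grip_width: 0.0423
```

Run:
```python
from h import *
p=meas("lid","lid",[.6076,-.1952,-.106]); s=env.sense(); print(s["grip_width"],s["tcp_pos"])
im=env.get_image("wrist"); c=cam("wrist"); im=cv2.resize(im,None,fx=1.5,fy=1.5,interpolation=cv2.INTER_CUBIC); K,M=c; c2=(tuple(1.5*np.array(K)),M)
if p is not None:
    for r in(rect(.143,.079,.012),rect(.056,.022,.038)): draw(im,c2,place(r,p))
    go(p[0],p[1],.022,p[2])
cv2.imwrite("pics/w12.png",im[...,::-1])
```

```text
lid [208.  95. 313. 258.] 0.68 [ 0.6079 -0.1964 -0.105 ] 0.73
0.04273772311895678 [ 0.60849858 -0.19557938  0.14545502]
tilt [ 0.002 -0.001 -1.   ] turn_x -0.001 x 12.32 y -0.09 z -0.04 (after the turn)
```

View pics/w12.png

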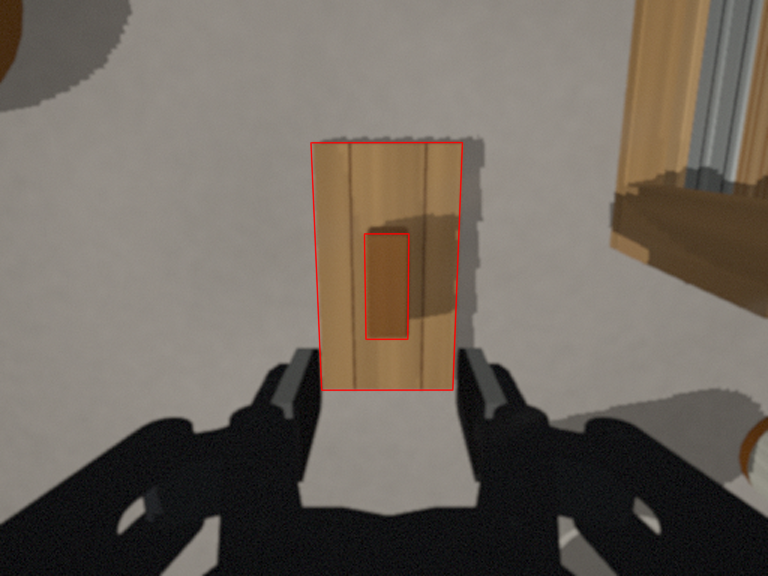

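The lid outline matches: board corners (311,142) to (453,390), handle at (387,285). Next I grasp its handle and lift.

Emit:
send_rows([
  [[2,-0.09,-0.04,0,0,0,0],[3,0,0,0,0,0,0],[3,0,0,0,0,0,0],[2,0,0,0,0,0,0],[1.4,0,0,0,0,0,0],[0.5,0,0,0,0,0,0],[0,0,0,0,0,0,1],[0,0,0,0,0,0,1],[0,0,0,0,0,0,1],[0,0,0,0,0,0,1]],
])

```text
time_s: 57.4
tcp_pos: [0.6077, -0.1964, 0.0258]
tcp_rot: [0.037, 0.706, -0.038, 0.707]
wrist_force: [0.6, -0.3, 2.7]
grip_width: 0.021
```

Emit:
send_rows([
  [[-1,0,0,0,0,0,1],[-2,0,0,0,0,0,1],[-3,0,0,0,0,0,1],[-4,0,0,0,0,0,1],[-4,0,0,0,0,0,1],[-4,0,0,0,0,0,1],[-3,0,0,0,0,0,1],[-1.4,0,0,-0.023,0,0,1],[0,0,0,0,0,0,1]],
])

```text
time_s: 58.3
tcp_pos: [0.6081, -0.1965, 0.2517]
tcp_rot: [0.028, 0.705, -0.03, 0.708]
wrist_force: [-0.4, -0.2, -1.2]
grip_width: 0.021
```

Emit:
send_rows([
  [[0,2.55,-1.35,0,0,0,1],[0,2.55,-1.35,0,0,0,1],[0,2.55,-1.35,0,0,0,1],[0,2.55,-1.35,0,0,0,1],[0,2.55,-1.35,0,0,0,1],[0,2.55,-1.35,0,0,0,1],[0,2.55,-1.35,0,0,0,1],[0,0,0,0,0,0,1],[0,0,0,0,0,0,1],[0,0,0,0,0,0,1]],
])

```text
time_s: 59.3
tcp_pos: [0.5276, -0.0109, 0.2477]
tcp_rot: [0.029, 0.707, -0.029, 0.706]
wrist_force: [0.4, -0.7, -1.7]
grip_width: 0.0211
```

```bash
cat > cr.py <<'E'
from h import *
def lines(p,c,near_only=True):
    L=[]
    for (x,y) in((.168,.1),(.148,.084)):
        L+=[[[-x/2,-y/2*.95,.122],[-x/2,y/2*.95,.122]]]
        for s in(1,-1): L+=[[[-x/2+.003,s*y/2,.122],[-.05,s*y/2,.122]]]
    return [proj(c,place(np.array(l),p)) for l in L]
def score(p,obs):
    t=0
    for c,gx,gy in obs:
        for i,(a,b) in enumerate(lines(p,c)):
            n=np.array([-(b-a)[1],(b-a)[0]]); n/=np.hypot(*n); x=(a+np.outer(np.linspace(0,1,50),b-a)).astype(np.float32)
            f=lambda G:cv2.remap(G,x[None,:,0].copy(),x[None,:,1].copy(),cv2.INTER_LINEAR,borderValue=0)[0]
            t+=np.minimum(np.abs(f(gx)*n[0]+f(gy)*n[1]),60).sum()*(1 if i%3==0 else .4)
    return t
K=cam("wrist")[0]; Tc=np.array(env.get_calibration("wrist")["T_tool_cam"])
def ob(f,t):
    T=np.eye(4); T[:3,:3]=R.from_euler("z",-.082).as_matrix()@R.from_quat([0,.7071,0,.7071]).as_matrix(); T[:3,3]=t
    g=cv2.GaussianBlur(cv2.imread(f,0).astype(np.float32),(0,0),1.); return (K,np.linalg.inv(T@Tc)),cv2.Sobel(g,cv2.CV_32F,1,0),cv2.Sobel(g,cv2.CV_32F,0,1)
sets=[("pics/w2raw.png",(.52739,-.01098,.25745)),("pics/w6.png",(.5287,-.01007,.24916)),("pics/w7.png",(.5276,-.0098,.2449)),("pics/w9.png",(.5276,-.0105,.2449)),("pics/w11.png",(.5274,-.0104,.2449))]
O=[ob(*s) for s in sets]
for obs in [[o] for o in O]+[O]:
    b=max((score([.5285+a,-.0109+d,-.082+y],obs),a,d,y) for a in np.arange(-.005,.0051,.0005) for d in np.arange(-.004,.0041,.0005) for y in (-.01,-.005,0,.005,.01))
    print(round(b[0]),np.round([.5285+b[1],-.0109+b[2],-.082+b[3]],4))
E
python3 - <<'E'
exec(open("cr.py").read())
s=env.sense(); print(s["grip_width"],s["wrist_force"],s["tcp_pos"]); im=env.get_image("wrist"); c=cam("wrist")
im=cv2.resize(im,None,fx=1.5,fy=1.5,interpolation=cv2.INTER_CUBIC); c2=(tuple(1.5*np.array(c[0])),c[1]); t=s["tcp_pos"]
draw(im,c2,place(rect(.168,.1,.122),[.5285,-.0109,-.082])); draw(im,c2,place(rect(.143,.079,t[2]-.0265+.012),[t[0],t[1],-.082]),(0,255,0))
cv2.imwrite("pics/w13.png",im[...,::-1]); go(.5285,-.0109,.16,-.082)
E
```

```text
5898 [ 0.5285 -0.0109 -0.082 ]
6069 [ 0.5285 -0.0104 -0.082 ]
5844 [ 0.528  -0.0104 -0.077 ]
5777 [ 0.528  -0.0104 -0.077 ]
5655 [ 0.528  -0.0109 -0.087 ]
29127 [ 0.5285 -0.0104 -0.077 ]
0.02105446378892855 [ 0.43267057 -0.74208943 -1.69572811] [ 0.52764975 -0.01092333  0.24766112]
tilt [-0.001  0.    -1.   ] turn_x -0.002 x 8.79 y 0.03 z 0.06 (after the turn)
```

View pics/w13.png

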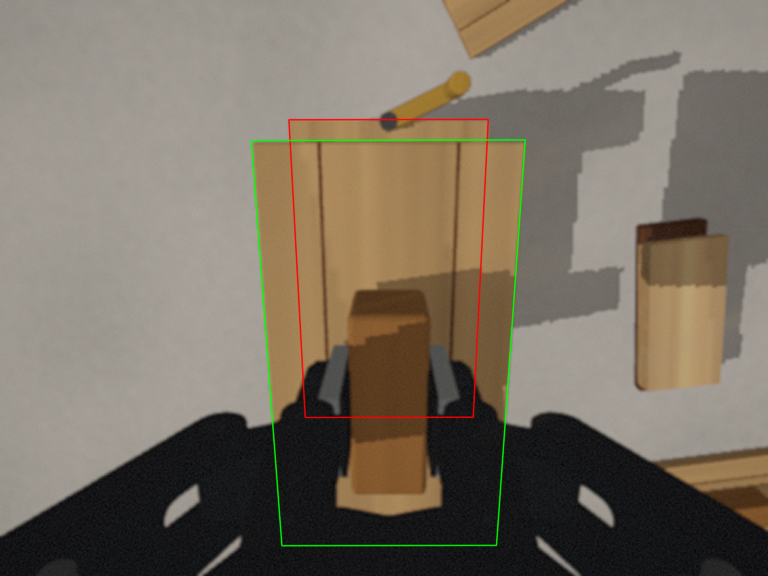

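Emit:
send_rows([
  [[2,0.03,0.06,0,0,0,1],[3,0,0,0,0,0,1],[2.5,0,0,0,0,0,1],[1.5,0,0,0,0,0,1],[0.4,0,0,0,0,0,1],[0,0,0,0,0,0,1],[0,0,0,0,0,0,1]],
])

```text
time_s: 60.05
tcp_pos: [0.5292, -0.0107, 0.1556]
tcp_rot: [0.029, 0.706, -0.03, 0.707]
wrist_force: [-0.2, -1.0, -0.4]
grip_width: 0.0208
```

Emit:
send_rows([
  [[0.2,0,0,0,0,0,1],[0.2,0,0,0,0,0,1],[0,0,0,0,0,0,1]],
])

```text
time_s: 60.35
tcp_pos: [0.5285, -0.0102, 0.151]
tcp_rot: [0.029, 0.706, -0.029, 0.707]
wrist_force: [-1.1, -0.3, -1.0]
grip_width: 0.0207
```

Emit:
send_rows([
  [[0.2,0,0,0,0,0,1],[0,0,0,0,0,0,1]],
])

```text
time_s: 60.55
tcp_pos: [0.5283, -0.0101, 0.1487]
tcp_rot: [0.029, 0.707, -0.029, 0.706]
wrist_force: [-0.5, 1.5, -2.0]
grip_width: 0.0205
```

Emit:
send_rows([
  [[0.2,0,0,0,0,0,1],[0,0,0,0,0,0,1]],
])

```text
time_s: 60.75
tcp_pos: [0.5282, -0.0101, 0.1465]
tcp_rot: [0.029, 0.707, -0.029, 0.706]
wrist_force: [-0.3, 1.2, -1.7]
grip_width: 0.0211
```

Emit:
send_rows([
  [[0.2,0,0,0,0,0,1],[0,0,0,0,0,0,1]],
])

```text
time_s: 60.95
tcp_pos: [0.5282, -0.0101, 0.1445]
tcp_rot: [0.029, 0.707, -0.029, 0.706]
wrist_force: [-0.2, -0.6, -1.8]
grip_width: 0.0209
```

Emit:
send_rows([
  [[0.2,0,0,0,0,0,1],[0,0,0,0,0,0,1]],
])

```text
time_s: 61.15
tcp_pos: [0.5283, -0.0101, 0.1425]
tcp_rot: [0.029, 0.707, -0.029, 0.706]
wrist_force: [0.2, -0.5, -1.0]
grip_width: 0.0209
```

Underside is now about 5 mm into the pocket with no contact, so I continue to the seat.

Emit:
send_rows([
  [[0.2,0,0,0,0,0,1],[0.2,0,0,0,0,0,1],[0,0,0,0,0,0,1]],
])

```text
time_s: 61.45
tcp_pos: [0.5282, -0.0101, 0.1384]
tcp_rot: [0.029, 0.707, -0.029, 0.706]
wrist_force: [0.1, 0.1, -1.5]
grip_width: 0.0207
```

Emit:
send_rows([
  [[0.2,0,0,0,0,0,1],[0,0,0,0,0,0,1]],
])

```text
time_s: 61.65
tcp_pos: [0.5283, -0.0101, 0.1366]
tcp_rot: [0.029, 0.707, -0.029, 0.706]
wrist_force: [-0.5, 0.0, -1.0]
grip_width: 0.0205
```

Emit:
send_rows([
  [[0.15,0,0,0,0,0,1],[0,0,0,0,0,0,1]],
])

```text
time_s: 61.85
tcp_pos: [0.5285, -0.0102, 0.1357]
tcp_rot: [0.029, 0.706, -0.029, 0.707]
wrist_force: [-1.1, 0.6, 2.2]
grip_width: 0.021
```

Emit:
send_rows([
  [[0.1,0,0,0,0,0,1],[0.1,0,0,0,0,0,1],[0,0,0,0,0,0,1]],
])

```text
time_s: 62.15
tcp_pos: [0.5286, -0.0102, 0.1357]
tcp_rot: [0.029, 0.706, -0.029, 0.707]
wrist_force: [-6.8, 1.2, 17.6]
grip_width: 0.0213
```

Emit:
send_rows([
  [[-0.1,0,0,0,0,0,0],[0,0,0,0,0,0,0],[0,0,0,0,0,0,0],[0,0,0,0,0,0,0],[-1,0,0,0,0,0,0],[-2,0,0,0,0,0,0],[-3,0,0,0,0,0,0],[-4,0,0,0,0,0,1],[-2,0,0,0,0,0,1],[0,0,0,0,0,0,1]],
])

```text
time_s: 63.15
tcp_pos: [0.5304, -0.0105, 0.2585]
tcp_rot: [0.029, 0.704, -0.03, 0.709]
wrist_force: [-0.1, 0.8, -0.0]
grip_width: 0.0007
```

Emit:
send_rows([
  [[0,0,-1,0,0,0,1],[0,0,-2,0,0,0,1],[0,0,0,0,0,0,1],[0,0,0,0,0,0,1]],
])

```text
time_s: 63.55
tcp_pos: [0.4976, -0.0075, 0.2533]
tcp_rot: [0.029, 0.707, -0.029, 0.706]
wrist_force: [0.8, -0.3, -0.2]
grip_width: -0.0002
```

Run:
```python
from h import *
im=env.get_image("wrist"); c=cam("wrist"); s=env.sense(); print(s["grip_width"],s["tcp_pos"])
for q in("keeper_pin","keeper"): print(q,[(np.round(d["box"]),round(d["confidence"],2)) for d in env.spot_in("wrist",q)][:3])
hsv=cv2.cvtColor(im,cv2.COLOR_RGB2HSV); m=cv2.inRange(hsv,(18,150,90),(30,255,255)); print("brass px",m.sum()//255)
im=cv2.resize(im,None,fx=1.5,fy=1.5,interpolation=cv2.INTER_CUBIC); c2=(tuple(1.5*np.array(c[0])),c[1]); P=[.5285,-.0106,-.080]
for r in(rect(.168,.1,.122),rect(.148,.084,.122)): draw(im,c2,place(r,P))
draw(im,c2,place(rect(.056,.022,.148),P),(0,255,0))
for th in(-.6,-.45,-.3):
    u=proj(c2,place(np.array([[-.083+.034*np.sin(th),.034*np.cos(th),.155]]),P))[0]; print(th,u.round()); cv2.circle(im,tuple(np.round(u).astype(int)),3,(0,0,255),1)
cv2.imwrite("pics/w14.png",im[...,::-1])
```

```text
-0.00013929442046444344 [ 0.49822783 -0.00763514  0.25353236]
keeper_pin [(array([254.,  98., 308., 127.]), 0.92)]
keeper [(array([250., 100., 306., 128.]), 0.75)]
brass px 563
-0.6 [448. 142.]
-0.45 [453. 152.]
-0.3 [457. 163.]
```

View pics/w14.png

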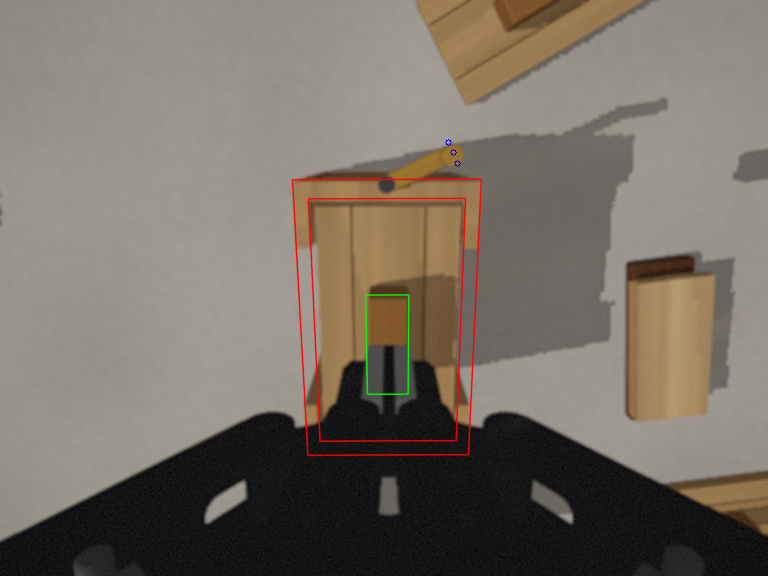

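The lid sits in the pocket with its edges parallel to the lip. The pin is at (453,157), so the keeper angle is about -0.4. I'll push it in two strokes, first toward own +x from behind.

Emit:
send_rows([
  [[0,0.73,-2.34,0,0,0,1],[0,0.73,-2.34,0,0,0,1],[0,0.74,-2.34,0,0,0,1],[0,0.74,-2.34,0,0,0,1],[3,0,0,0,0,0,1],[3,0,0,0,0,0,1],[3,0,0,0,0,0,1],[1.4,0,0,0,0,0,1],[0,0,0,0,0,0,1],[0,0,0,0,0,0,1]],
])

```text
time_s: 64.7
tcp_pos: [0.4081, 0.0293, 0.1505]
tcp_rot: [0.029, 0.707, -0.029, 0.706]
wrist_force: [0.1, 0.5, 0.7]
grip_width: -0.0
```

Emit:
send_rows([
  [[0,0,0.5,0,0,0,1],[0,0,0.5,0,0,0,1],[0,0,0.5,0,0,0,1],[0,0,0.5,0,0,0,1],[0,0,0,0,0,0,1]],
])

```text
time_s: 65.2
tcp_pos: [0.4286, 0.0275, 0.1505]
tcp_rot: [0.029, 0.706, -0.029, 0.707]
wrist_force: [-0.0, 0.6, 0.1]
grip_width: -0.0003
```

Emit:
send_rows([
  [[0,0,0.5,0,0,0,1],[0,0,0.5,0,0,0,1],[0,0,0.5,0,0,0,1],[0,0,0.5,0,0,0,1],[0,0,0.5,0,0,0,1],[0,0,0.2,0,0,0,1],[0,0,0,0,0,0,1]],
])

```text
time_s: 65.9
tcp_pos: [0.455, 0.0254, 0.1503]
tcp_rot: [0.029, 0.706, -0.029, 0.707]
wrist_force: [-1.0, 0.1, -0.3]
grip_width: 0.0002
```

Emit:
send_rows([
  [[0,0,-0.3,0,0,0,1],[-2,0,0,0,0,0,1],[-3,0,0,0,0,0,1],[-3,0,0,0,0,0,1],[0,1.3,1.3,0,0,0,1],[0,1.3,1.3,0,0,0,1],[0,0,0,0,0,0,1],[0,0,0,0,0,0,1],[0,0,0,0,0,0,1]],
])

```text
time_s: 66.8
tcp_pos: [0.4789, 0.0493, 0.2301]
tcp_rot: [0.029, 0.707, -0.029, 0.706]
wrist_force: [-0.1, 0.3, -0.2]
grip_width: 0.0001
```

```bash
cat >> h.py <<'E'
CR=[.5285,-.0106,-.080]
def keeper(f):
    im=env.get_image("wrist"); c=cam("wrist"); s=env.sense(); t=s["tcp_pos"]; a=R.from_euler("z",.08).as_matrix()[:2,:2]@(t[:2]-CR[:2]); print("tool in crate",a.round(4),t[2].round(4))
    print([(np.round(d["box"]),round(d["confidence"],2)) for d in env.spot_in("wrist","keeper_pin")][:2])
    im=cv2.resize(im,None,fx=1.5,fy=1.5,interpolation=cv2.INTER_CUBIC); c2=(tuple(1.5*np.array(c[0])),c[1])
    draw(im,c2,place(rect(.168,.1,.122),CR))
    for th in(.3,.6,.9,1.2,1.57):
        u=proj(c2,place(np.array([[-.083+.034*np.sin(th),.034*np.cos(th),.155]]),CR))[0]; print(th,u.round(),end=" "); cv2.circle(im,tuple(np.round(u).astype(int)),2,(0,0,255),-1)
    cv2.imwrite(f,im[...,::-1])
E
python3 -c "
from h import *
keeper('pics/w15.png')"
```

```text
tool in crate [-0.0542  0.0557] 0.2301
[(array([172., 150., 229., 203.]), 0.56)]
0.3 [335. 268.] 0.6 [325. 289.] 0.9 [310. 305.] 1.2 [291. 315.] 1.57 [264. 320.]
```

View pics/w15.png

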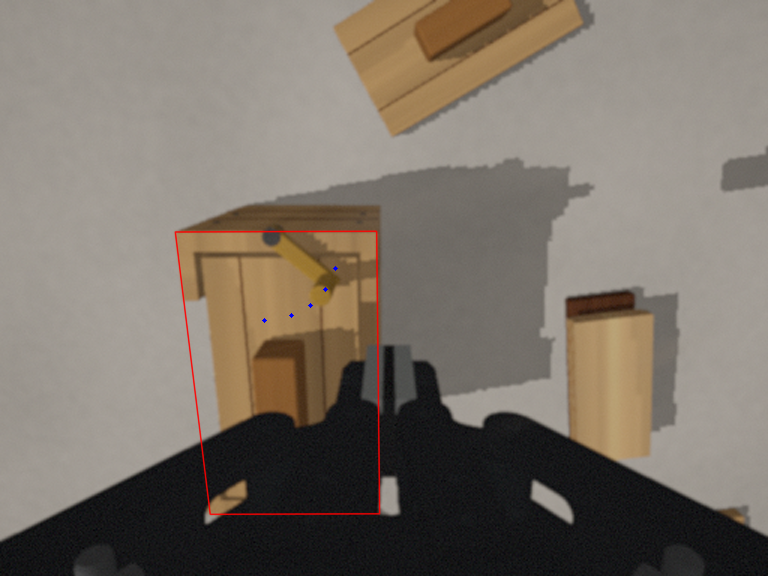

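Emit:
send_rows([
  [[3,0,0,0,0,0,1],[3,0,0,0,0,0,1],[1.5,0,0,0,0,0,1],[0.5,0,0,0,0,0,1],[0,0,0,0,0,0,1],[0,0,0,0,0,0,1]],
])

```text
time_s: 67.5
tcp_pos: [0.4802, 0.0493, 0.1512]
tcp_rot: [0.029, 0.706, -0.029, 0.707]
wrist_force: [0.6, -0.1, -0.6]
grip_width: 0.0001
```

Emit:
send_rows([
  [[0,-0.4,0,0,0,0,1],[0,-0.4,0,0,0,0,1],[0,-0.4,0,0,0,0,1],[0,-0.4,0,0,0,0,1],[0,0,0,0,0,0,1]],
])

```text
time_s: 68.0
tcp_pos: [0.4807, 0.0341, 0.1513]
tcp_rot: [0.031, 0.704, -0.029, 0.709]
wrist_force: [6.1, 6.6, -1.1]
grip_width: -0.0
```

Emit:
send_rows([
  [[0,-0.4,0,0,0,0,1],[0,-0.4,0,0,0,0,1],[0,-0.4,0,0,0,0,1],[0,-0.4,0,0,0,0,1],[0,0,0,0,0,0,1]],
])

```text
time_s: 68.5
tcp_pos: [0.4768, 0.017, 0.1504]
tcp_rot: [0.029, 0.707, -0.03, 0.706]
wrist_force: [1.1, 0.0, -0.2]
grip_width: -0.0002
```

```bash
python3 -c "
from h import *
keeper('pics/w16.png')"
```

```text
tool in crate [-0.0541  0.0235] 0.1502
[(array([199., 171., 231., 282.]), 0.74)]
0.3 [420. 336.] 0.6 [404. 366.] 0.9 [380. 390.] 1.2 [349. 405.] 1.57 [308. 413.]
```

View pics/w16.png

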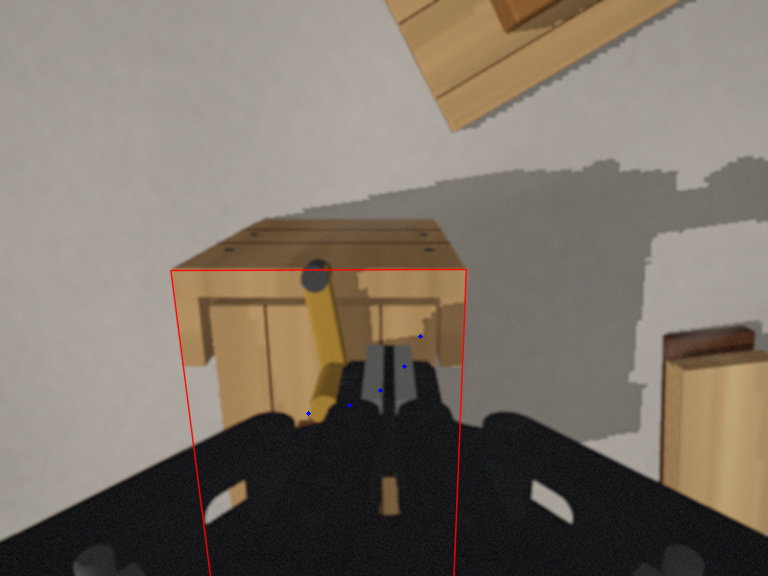

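Emit:
send_rows([
  [[0,-0.2,0,0,0,0,1],[0,-0.25,0,0,0,0,1],[0,0,0,0,0,0,1],[0,0,0,0,0,0,1]],
])

```text
time_s: 69.0
tcp_pos: [0.4763, 0.0129, 0.1502]
tcp_rot: [0.029, 0.707, -0.029, 0.706]
wrist_force: [0.4, -0.3, 0.7]
grip_width: 0.0002
```

Emit:
send_rows([
  [[0,0.5,0,0,0,0,1],[0,1,0,0,0,0,1],[-2,0,0,0,0,0,1],[-3,0,0,0,0,0,1],[-4,0,0,0,0,0,1],[-2,-1.5,-3,0,0,0,1],[0,-1.5,-3,0,0,0,1],[0,0,0,0,0,0,1],[0,0,0,0,0,0,1],[0,0,0,0,0,0,1]],
])

```text
time_s: 70.0
tcp_pos: [0.4161, 0.0036, 0.2602]
tcp_rot: [0.029, 0.706, -0.029, 0.707]
wrist_force: [0.0, -0.6, 0.8]
grip_width: 0.0003
```

```bash
python3 -c "
from h import *
keeper('pics/w17.png')
c=cam('scene'); im=env.get_image('scene'); cv2.imwrite('pics/s2.png',cv2.resize(im[120:300,130:430,::-1],None,fx=2.6,fy=2.6,interpolation=cv2.INTER_CUBIC))
"
```

```text
tool in crate [-0.1131  0.0051] 0.2601
[(array([246., 210., 261., 230.]), 0.68), (array([402., 230., 444., 253.]), 0.28)]
0.3 [440. 363.] 0.6 [431. 378.] 0.9 [418. 391.] 1.2 [402. 400.] 1.57 [379. 403.]
```

View pics/w17.png

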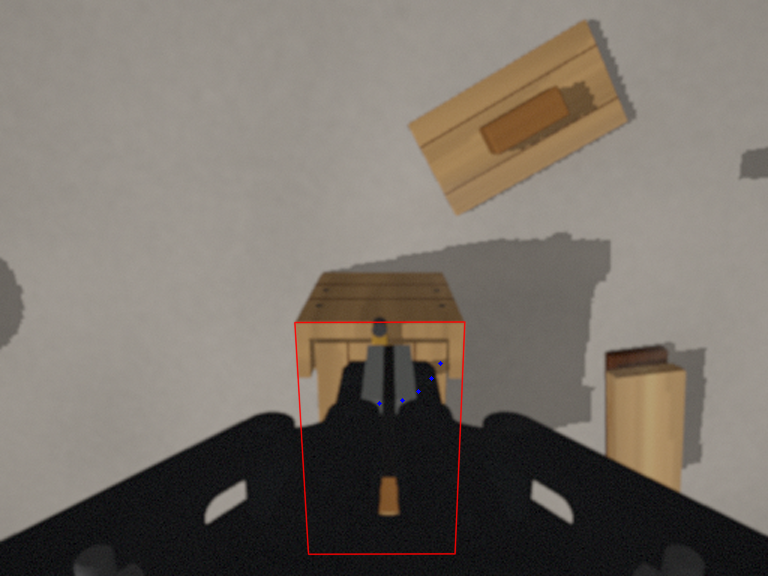

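View pics/s2.png

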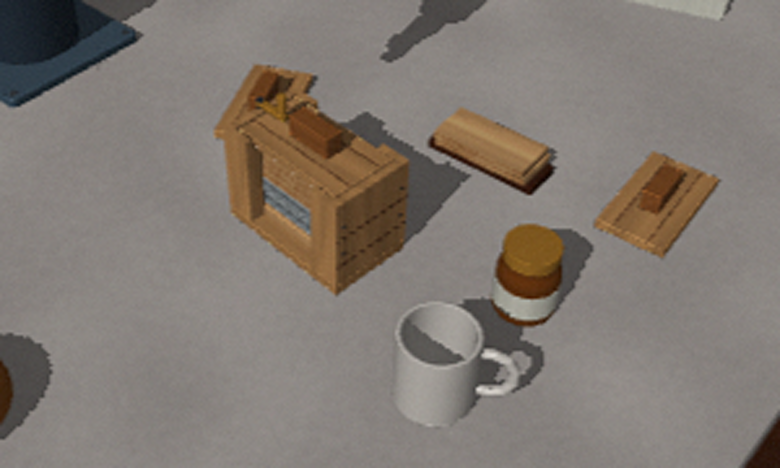

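The scene view shows the lid flush, two spare boards on the stand, and the mug and jar where they were. The gripper hid the keeper in the wrist view, so I move forward for a clear one.

Emit:
send_rows([
  [[-1,0,2,0,0,0,1],[-1,0,3,0,0,0,1],[0,0,3,0,0,0,1],[0,0,2,0,0,0,1],[0,0,0,0,0,0,1],[0,0,0,0,0,0,1],[0,0,0,0,0,0,1]],
])

```text
time_s: 70.85
tcp_pos: [0.5143, -0.0048, 0.2799]
tcp_rot: [0.029, 0.707, -0.029, 0.706]
wrist_force: [-0.7, -0.1, 1.1]
grip_width: 0.0002
```

```bash
python3 -c "
from h import *
keeper('pics/w18.png'); im=cv2.imread('pics/w18.png'); cv2.imwrite('pics/w18c.png',cv2.resize(im[80:400,230:560],None,fx=1.8,fy=1.8))
env.get_image('top'); c=cam('top')
for q,z in (('loaf',.03),('mug',.04),('jam_jar',.04)):
    d=env.spot_in('top',q)[0]; b=d['box']; print(q,unproj(c,((b[0]+b[2])/2,(b[1]+b[3])/2),z).round(3))
"
```

```text
tool in crate [-0.0146  0.0046] 0.2802
[(array([246.,  96., 260., 152.]), 0.59)]
0.3 [442. 170.] 0.6 [433. 188.] 0.9 [419. 203.] 1.2 [402. 212.] 1.57 [379. 217.] loaf [ 0.443 -0.414  0.03 ]
mug [ 0.758 -0.101  0.04 ]
jam_jar [0.751 0.045 0.04 ]
```

View pics/w18c.png

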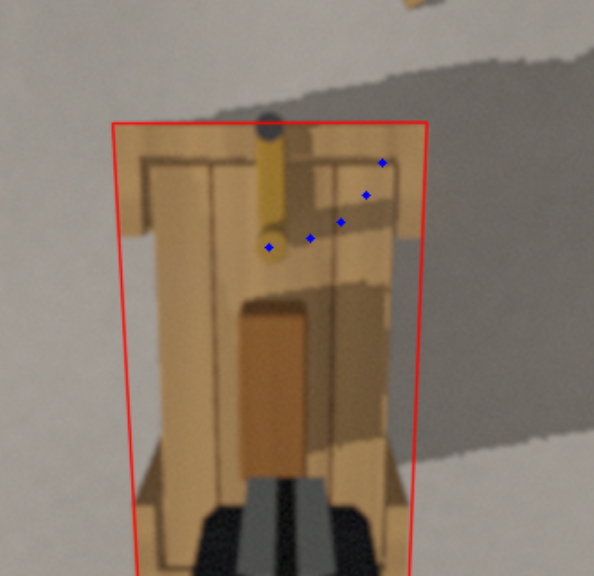

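The keeper lies straight across over the lid, with its pin at (272,246) next to the 1.57 mark. Everything is in place and the robot is clear, so I hand in.

```bash
python3 -c "
from bench import env
print(env.finish_job())"
```

```text
the job is handed in; nothing more can be done
None
```

The crate is packed, closed and handed in at about 71 s of robot time. No verdict was reported.

- **Load:** only two tins were on the counter. Both lie flat in the crate, with four packing boards on top, placed one at a time. A touch with the shut fingers put the top of the load at about 104 mm. That leaves about 6 mm below the 110 mm ledge, so it does not stand above the ledge and a fifth 10 mm board would not fit. I took the ledge height from the crate's given dimensions and did not touch it.
- **Lid:** I used the one farthest to the robot's right. It dropped into the rebate without catching and stopped within 0.2 mm of the expected seat height. I pressed it home with about 18 N, and the pictures show it flush.
- **Keeper:** it was pushed across in two strokes. The last picture shows it pointing over the lid at about 1.55 to 1.57 rad.
- **The rest:** the two spare boards are on their stand. The loaf, jar and mug measure within about 5 mm of where they were at the start, which is camera accuracy. The robot was clear of everything at hand-in.

No final check failed. One early board measurement locked onto the wrong part of the picture; I saw it in the overlay and redid it before moving. The gripper hid the keeper in one late view, so I took another.

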